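# Change the cast on the turntable from a drawer that jars stand in front of

### The job

Change the cast on the bench: put the yellow plaster cast from the turntable away in the free compartment of the clear cabinet's drawer, and set the pinkish cast that lies in the drawer on the middle of the turntable. Two powder jars stand in the drawer's way: before opening it, stand both in the steel tray, and once the drawer is fully shut again, put each back where it stood in front of it. Keep the jars upright throughout.

Things in the scene. Friction and masses are not known exactly. Their poses are not given: they have to be found in the camera images.
- jar_blue: powder jar, white body with a blue screw lid that stays on, 40 mm diameter (body 38), 45 mm tall, 70 g; origin at the centre of its underside, z up. It starts on the worktop in front of one half of the drawer, left or right
- jar_green: powder jar, white body with a green screw lid that stays on, 42 mm diameter (body 40), 47 mm tall, 80 g; origin at the centre of its underside, z up. It starts on the worktop in front of the other half of the drawer
- cast_yellow: yellow plaster jaw cast, 60 (x) x 66 (y) mm; a base 14 mm high to grip, with flat sides across y, teeth above it up to 29 mm; about 0.12 kg; origin at the centre of its underside, z up. It starts on the turntable
- cast_pink: pinkish-grey plaster jaw cast, same shape, size and frame as the yellow one. It starts in the left (+y) compartment of the closed drawer, seen through the cabinet's clear top
- model_cabinet: low cabinet of clear acrylic with white edges, fixed to the worktop, 125 (x, depth) x 265 (y, width) x 49 mm high; origin at the centre of its underside; its front face is at x = -62.5 mm of its frame and faces the robot (-x of its frame)
- cabinet_drawer (a joint): how far the drawer is out, m: 0 = shut, white front flush with the cabinet; 0.09 = fully out towards the robot (-x of the cabinet), both compartments then wholly outside. Friction 1.5 N, stays where left. Two open-topped compartments side by side, each 80 (x) x 122 (y) mm inside, floor 8 mm above the worktop, walls 28 mm above that floor (front 37), 3 mm wall between
- drawer_handle (a point): middle of the steel bar handle on the drawer's front, moves with the drawer, axes as the cabinet's. The bar runs 56 mm along y, is 8 mm thick, 40 mm before the drawer's front and 30 mm above the worktop. The compartments' centres lie at x = +85 mm, y = +62.5 and -62.5 mm from this point, their floor 22 mm below it
- tray: stainless steel instrument tray, fixed, 186 (x) x 116 (y) mm, inside 180 x 110, floor 2 mm thick, rim 10 mm high; origin at the centre of its underside, x along its length
- turntable: round modelling turntable with a black rubber top, 124 mm diameter, top 25 mm above the worktop; brake on: it does not turn or move; origin at the centre of its underside
There are look-alikes about, which are no part of the job. What is meant by the jar_green is not black or red, and is the larger of those in its own colour.

How it is judged:
By the outcome, as a careful person would: the job done as asked, in the order asked, and still so for the second after the job is handed in, with the robot touching nothing.
It also fails if it takes over 134 s, if anything falls off the work surface, if the arm or the gripper's body presses on something with over 40 N, if the wrist force passes 120 N, or if a joint passes its speed limit or range.

### The arm

A 6-joint arm with a two-finger parallel gripper is mounted at the origin on a cart in front of the work surface, level with it; the furniture and walls round the work are solid. World frame = base frame: x ahead of the robot, y to its left, z up, the work surface at z = 0. Lengths are in m, angles in rad, forces in N, time in s.
With the tool pointing down it reaches from about 0.25 to 0.725 m from the base axis. Payload 9.7 kg.
Tool frame: the origin (TCP) lies between the finger pads; the fingertips stand 8 mm ahead of it and the grasp point (between the pads) lies 11 mm behind it; z points along the fingers, y is the line along which they close (so a half turn about z gives the same grasp; the last joint's range is limited). The gripper opens to 85 mm and grips with 20 to 120 N. Pads are 22 mm wide; open, the fingers measure 114 mm over their backs; the gripper's body (76 mm by 85 mm) begins 54 mm behind the grasp point. The pads swing forward as they close: fully open they stand 13 mm farther back than shut.
Start: joints at [-1.278, 0.087, 0.176, 1.66, 0, 1.571], TCP at [0.159, -0.527, 0.239] pointing down, gripper open.
Joint ranges: [-3.13, 3.13], [-0.85, 1.81], [-1.15, 1.24], [-2.2, 2.28], [-1.44, 1.52], [-3.14, 3.14]. Speed limits (rad/s): [2.22, 2.22, 2.57, 3.14, 3.14, 3.14].

### API

Orientations are given as [roll, pitch, yaw] about the fixed x, y, z axes, in that order (R = Rz(yaw) Ry(pitch) Rx(roll)).
In Python, from bench import manip gives the robot as it stands.
- The arm moves only by the shell command python3 -m inch 'ROWS'. ROWS is JSON, a list of rows, each an object with "delta_pos": the shift along the world's x, y, z in units of 30 mm (1.0 is 30 mm), a list of three; "twist": the turn about the world's z in units of 6 degrees (1.0 is 6 degrees); "hand": the finger opening in mm, from 0 to 85.4. A call has 1 to 8 rows; each row shifts and turns the commanded pose from where the row before left it; what a row does not reach is not made up. A row lasts 1/8 s, in which the tool goes at most 62.5 mm and 10.7 degrees, less where a joint would pass 70% of its speed; a pose out of reach is approached as far as the arm can. A call is refused whole if a number of a shift passes 1 or a number of a turn 1, either way. A call with a gripper value outside its range is refused whole. The fingers move at their own pace and stop on an object; the grip force is fixed at half the most. Time passes only in rows, so rows that do not move let the fingers close. It gives the time, the measured TCP pose, the force, the opening and the grip force at its end, in the units of the state.
- manip.state(): the state, without advancing time (a new reading comes with each control period).
- manip.camera(name): name is "scene" or "top" or "wrist"; returns a dict with "pixels" (400x640x3 uint8, red, green, blue), "range_z" (400x640 float32, m along the optical axis (not along the pixel's ray), 0 where there is no reading), "fx", "fy", "cx", "cy" (pixels), "pose" (4x4, takes a point from camera to world coordinates); the wrist camera has in their place "hand_eye" (4x4, takes a point from camera to tool coordinates, whose origin is the TCP and whose axes are the flange's). Camera axes: x right, y down, z forward; pixel columns grow to the right and rows downward; lengths in m; the calibration is good to about 2 mm. A picture is of the moment at which its call begins: read the wrist's pose just before it.
- manip.hand_in(): hands the job in; it is judged then, once.
The state is a dict: "clock": time; "joint_positions": joint angles; "qvel": joint speeds; "joint_torque": joint torques, N m; "tool_pos": TCP position; "ee_rot": TCP orientation; "ft_force": force on the tool from outside, world axes, zero at the start; "torque": the same for the moment, N m; "opening": opening from 0.0 (shut) to 1.0 (fully open); "gripper_force": force on a finger pad.
Only numpy, scipy, OpenCV 4.12 (cv2) and the standard library are available. Lean on these libraries where they do the work, as an engineer would, in place of code of your own. Each camera call takes 0.05 s, during which the arm holds its last target. There are 200 camera calls.

## Working session

There is one attempt and no reset: what is moved stays moved. The work goes in short steps, Python scripts to look and compute and a shell command to move; the robot and the scene stay as the last step left them, time stands still between calls to the robot, and variables do not carry over. Pictures are saved under pics/ and viewed, at most 14 in all, crops included, and the job is handed in when it is done.

```bash
mkdir -p pics; ls
cat > h.py <<'E'
from bench import manip
import numpy as np, cv2
def shot(n):
    c=manip.camera(n); np.savez('/tmp/%s.npz'%n,**c); return c
def load(n): return dict(np.load('/tmp/%s.npz'%n))
def cloud(c,T=None):
    T=c['pose'] if T is None else T
    v,u=np.mgrid[0:400,0:640]; z=c['range_z']
    P=np.stack([(u-c['cx'])/c['fx']*z,(v-c['cy'])/c['fy']*z,z],-1)
    return P@T[:3,:3].T+T[:3,3]
def save(img,n): cv2.imwrite('pics/'+n,img[...,::-1])
E
python3 - <<'E'
from h import *
for n in('top','scene'):
    c=shot(n); save(c['pixels'],n+'0.png'); print(n,c['fx'],c['pose'].round(3).tolist())
s=manip.state();print(s)
E
```

```text
pics
top 381.69548248920785 [[-0.019, -0.99, 0.142, 0.435], [-1.0, 0.021, 0.017, -0.007], [-0.02, -0.142, -0.99, 0.894], [0.0, 0.0, 0.0, 1.0]]
scene 386.7135419494286 [[0.999, 0.037, -0.028, 0.623], [0.047, -0.828, 0.559, -0.644], [-0.003, -0.559, -0.829, 1.022], [0.0, 0.0, 0.0, 1.0]]
{'clock': 0.1, 'joint_positions': array([-1.27793555e+00,  8.74145836e-02,  1.75217605e-01,  1.65979782e+00,
       -2.76319247e-05,  1.57081324e+00]), 'qvel': array([ 0.00322036, -0.00117985,  0.0030504 , -0.00085313, -0.00131621,
        0.00024469]), 'joint_torque': array([-2.44842349e-04, -5.21561229e+01,  4.65652299e+01,  1.59715506e-02,
       -4.93456719e-05, -7.62344854e-06]), 'tool_pos': array([ 0.15871777, -0.52639953,  0.2386509 ]), 'ee_rot': array([-3.14039419e+00,  2.76521788e-05,  2.92843890e-01]), 'ft_force': array([ 0.24133546,  0.37003242, -0.15473764]), 'torque': array([-0.0208475 ,  0.01700724,  0.0559435 ]), 'gripper_force': 0.0, 'opening': 0.9986374685640976}
```

View pics/top0.png

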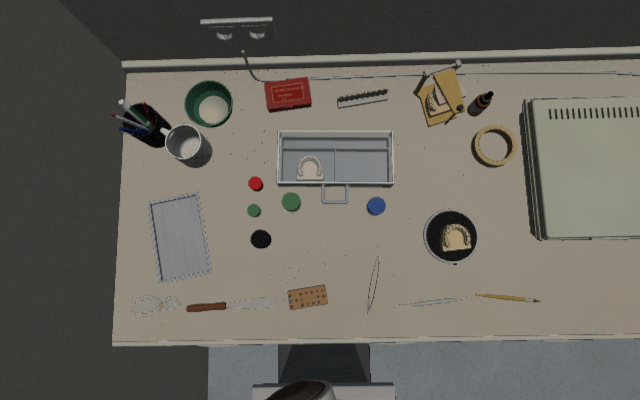

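View pics/scene0.png

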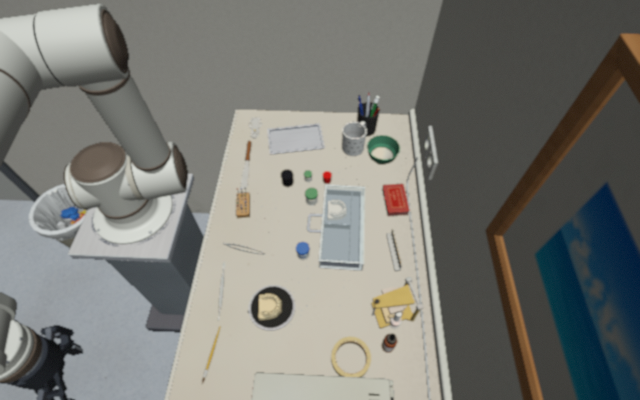

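The top view shows four look-alike lids: green (291,202) large, green (254,211) small, black (261,239) and red (256,184). jar_green is (291,202), the larger green one, standing before the drawer's left half. The blue jar is at (376,206), the yellow cast on the turntable at (456,238), the pink cast at (310,168) in the drawer, the tray at (180,237). The cast at (437,103) on the yellow packet is a decoy.

Run:
```python
from h import *
c=load('top'); P=cloud(c); im=c['pixels']
save(cv2.resize(im[120:280,230:490],None,fx=3,fy=3,interpolation=cv2.INTER_CUBIC),'crop1.png')
hsv=cv2.cvtColor(im,cv2.COLOR_RGB2HSV)
def lid(u,v,r=12):
    w=np.zeros((400,640),bool); w[v-r:v+r,u-r:u+r]=1
    m=w&(P[...,2]>.02); 
    q=P[m]; zt=np.median(q[:,2]); q=q[abs(q[:,2]-zt)<.006]
    xy=q[:,:2].astype(np.float32); print((u,v),'n',len(q),'z',zt.round(4),'mean',xy.mean(0).round(4),'circ',cv2.minEnclosingCircle(xy),'mid',((xy.max(0)+xy.min(0))/2).round(4))
lid(291,202);lid(376,206);lid(254,211,10);lid(456,238,10)
# turntable: rim points z ~.025
w=np.zeros((400,640),bool);w[205:270,418:485]=1
q=P[w&(abs(P[...,2]-.025)<.005)][:,:2].astype(np.float32);print('tt',len(q),cv2.minEnclosingCircle(q))
q=P[w&(P[...,2]>.034)];print('cast',len(q),q[:,2].max(),cv2.minAreaRect(q[:,:2].astype(np.float32)),q.mean(0))
# cabinet
w[:]=0;w[120:192,270:400]=1
q=P[w&(abs(P[...,2]-.049)<.006)];print('cab',len(q),cv2.minAreaRect(q[:,:2].astype(np.float32)))
w[:]=0;w[180:206,315:354]=1
q=P[w&(P[...,2]>.02)&(P[...,2]<.04)];print('handle',len(q),q[:,2].mean(),cv2.minAreaRect(q[:,:2].astype(np.float32)))
w[:]=0;w[185:290,140:220]=1
q=P[w&(P[...,2]>.006)&(P[...,2]<.015)];print('tray',len(q),cv2.minAreaRect(q[:,:2].astype(np.float32)))
for u,v in [(277,131),(393,131),(277,185),(393,185),(310,168),(324,203),(346,203),(150,200),(198,195),(211,272),(161,282),(424,237),(478,237),(451,211),(451,264),(10+200,290)]: print((u,v),P[v,u].round(4))
```

```text
(291, 202) n 271 z 0.0464 mean [0.5604 0.0637] circ ((0.5608450174331665, 0.06342354416847229), 0.02106587402522564) mid [0.5605 0.0638]
(376, 206) n 249 z 0.0443 mean [ 0.547  -0.1278] circ ((0.5470913052558899, -0.12806890904903412), 0.020167415961623192) mid [ 0.5464 -0.1282]
(254, 211) n 125 z 0.0318 mean [0.5443 0.1509] circ ((0.5450112223625183, 0.15099824965000153), 0.01479852944612503) mid [0.5446 0.1511]
(456, 238) n 299 z 0.0399 mean [ 0.4692 -0.3026] circ ((0.4712606966495514, -0.3002471327781677), 0.029651310294866562) mid [ 0.4713 -0.3002]
tt 1645 ((0.47714585065841675, -0.2963237464427948), 0.06224403530359268)
cast 687 0.8943915391725262 ((0.46296849846839905, -0.16812080144882202), (0.057117246091365814, 0.32502084970474243), 4.811404228210449) [ 0.47074425 -0.29349593  0.05734645]
cab 6238 ((0.6611435413360596, -0.03820650279521942), (0.2656420171260834, 0.12507419288158417), 88.45674896240234)
handle 274 0.032339822702937795 ((0.5774971842765808, -0.03510744124650955), (0.08797360956668854, 0.04473070800304413), 88.43466186523438)
tray 855 ((0.48633071780204773, 0.33602800965309143), (0.1943293958902359, 0.14073903858661652), 11.045177459716797)
(277, 131) [7.398e-01 9.890e-02 5.000e-04]
(393, 131) [ 7.326e-01 -1.824e-01  7.000e-04]
(277, 185) [0.6058 0.0994 0.0019]
(393, 185) [ 6.000e-01 -1.763e-01 -3.000e-04]
(310, 168) [0.6343 0.0186 0.0491]
(324, 203) [ 0.556  -0.0115  0.0313]
(346, 203) [ 0.5594 -0.0636 -0.0006]
(150, 200) [0.5765 0.4035 0.0009]
(198, 195) [0.5847 0.2859 0.0087]
(211, 272) [0.4048 0.251  0.0098]
(161, 282) [0.3844 0.3655 0.0103]
(424, 237) [ 0.4746 -0.2363  0.0221]
(478, 237) [ 0.4722 -0.3576  0.0222]
(451, 211) [ 0.5321 -0.2995  0.027 ]
(451, 264) [ 0.4126 -0.3005 -0.001 ]
(210, 290) [ 0.3635  0.256  -0.0021]
```

View pics/crop1.png

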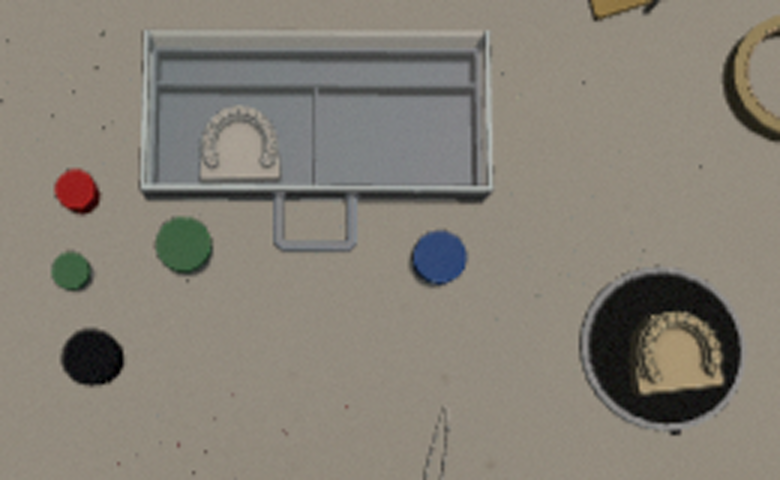

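The crop confirms it. jar_green is the big green lid, measured at 42 mm across and 46 mm high, against 30 mm and 32 mm for the small one. The blue jar is 40 mm across and 44 mm high. The cabinet has a yaw of about -1.5° and the handle comes out at (0.5585, -0.0355). I'll take the blue jar first.

```bash
python3 -m inch '[{"delta_pos":[0.92,0.95,0],"twist":-0.38,"hand":62},{"delta_pos":[0.92,0.95,0],"twist":-0.38,"hand":62},{"delta_pos":[0.92,0.95,0],"twist":-0.38,"hand":62},{"delta_pos":[0.92,0.95,0],"twist":-0.38,"hand":62},{"delta_pos":[0.92,0.95,0],"twist":-0.38,"hand":62},{"delta_pos":[0.92,0.95,0],"twist":-0.38,"hand":62},{"delta_pos":[0.92,0.95,0],"twist":-0.38,"hand":62},{"delta_pos":[0.92,0.95,0],"twist":-0.39,"hand":62}]'
python3 -m inch '[{"delta_pos":[0.92,0.95,-0.6],"twist":0,"hand":62},{"delta_pos":[0.92,0.95,-0.6],"twist":0,"hand":62},{"delta_pos":[0.92,0.95,-0.6],"twist":0,"hand":62},{"delta_pos":[0.92,0.95,-0.6],"twist":0,"hand":62},{"delta_pos":[0.92,0.95,-0.6],"twist":0,"hand":62},{"delta_pos":[0.92,0.95,-0.6],"twist":0,"hand":62},{"delta_pos":[0,0,0],"twist":0,"hand":62},{"delta_pos":[0,0,0],"twist":0,"hand":62}]'
python3 - <<'E'
from h import *
from scipy.spatial.transform import Rotation as R
s=manip.state(); T=np.eye(4);T[:3,:3]=R.from_euler('xyz',s['ee_rot']).as_matrix();T[:3,3]=s['tool_pos']
c=shot('wrist'); save(c['pixels'],'w1.png')
P=cloud(c,T@c['hand_eye']); print(s['tool_pos'],s['ee_rot']); 
b=c['pixels'].astype(int); m=(b[...,2]>b[...,0]+40)&(P[...,2]>.035)&(P[...,2]<.055)
q=P[m]; print(m.sum(),q.mean(0),cv2.minEnclosingCircle(q[:,:2].astype(np.float32)))
# fingers in tool frame
Q=cloud(c,c['hand_eye']); f=(c['range_z']>0)&(P[...,2]>.08); q=Q[f]; print(f.sum(), q.min(0),q.max(0)) if f.sum() else 0
E
```

```text
clock: 1.1
tool_pos: [0.3802, -0.2975, 0.239]
ee_rot: [-3.141, 0.0, -0.028]
ft_force: [0.6, -0.6, -0.2]
opening: 0.723
gripper_force: 0.0
clock: 2.1
tool_pos: [0.5448, -0.1276, 0.1312]
ee_rot: [3.142, 0.001, -0.026]
ft_force: [0.1, 1.1, -0.4]
opening: 0.728
gripper_force: 0.0
[ 0.5448457  -0.12764874  0.13117002] [ 3.14152152e+00  7.70317979e-04 -2.61884318e-02]
2418 [ 0.54672555 -0.12977833  0.04488412] ((0.5458272695541382, -0.12979257106781006), 0.019869284704327583)
48461 [-0.0140409  -0.06701552 -0.09060279] [0.02028906 0.06735374 0.00288437]
```

View pics/w1.png

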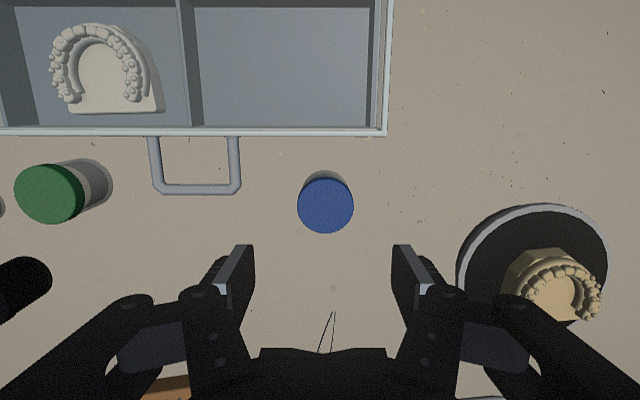

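The blue lid is centred at (325,205) in the wrist view and measures (0.546, -0.1295). At 62 mm opening the fingertips reach 3 mm ahead of the TCP. The pink cast lies undisturbed in the left compartment. Going down to grip.

```bash
python3 -m inch '[{"delta_pos":[0.04,-0.06,-0.75],"twist":0,"hand":62},{"delta_pos":[0,0,-0.75],"twist":0,"hand":62},{"delta_pos":[0,0,-0.75],"twist":0,"hand":62},{"delta_pos":[0,0,-0.75],"twist":0,"hand":62},{"delta_pos":[0,0,-0.7],"twist":0,"hand":62},{"delta_pos":[0,0,0],"twist":0,"hand":62},{"delta_pos":[0,0,0],"twist":0,"hand":30},{"delta_pos":[0,0,0],"twist":0,"hand":30}]'
python3 -m inch '[{"delta_pos":[0,0,0],"twist":0,"hand":30},{"delta_pos":[0,0,0],"twist":0,"hand":30},{"delta_pos":[0,0,0],"twist":0,"hand":30}]'
```

```text
clock: 3.15
tool_pos: [0.5471, -0.13, 0.022]
ee_rot: [3.141, -0.002, -0.027]
ft_force: [-0.6, -1.0, 6.5]
opening: 0.454
gripper_force: 59.7
clock: 3.52
tool_pos: [0.5471, -0.1299, 0.022]
ee_rot: [3.14, -0.002, -0.027]
ft_force: [-1.3, -2.6, 6.1]
opening: 0.452
gripper_force: 59.7
```

```bash
python3 -m inch '[{"delta_pos":[0,0,1],"twist":0,"hand":30},{"delta_pos":[0,0,1],"twist":0,"hand":30},{"delta_pos":[-0.23,0.99,1],"twist":0,"hand":30},{"delta_pos":[-0.24,1,0],"twist":0,"hand":30},{"delta_pos":[-0.24,1,0],"twist":0,"hand":30},{"delta_pos":[-0.24,1,0],"twist":0,"hand":30},{"delta_pos":[-0.24,1,0],"twist":0,"hand":30},{"delta_pos":[-0.24,1,0],"twist":0,"hand":30}]'
python3 -m inch '[{"delta_pos":[-0.24,1,0],"twist":0,"hand":30},{"delta_pos":[-0.24,1,0],"twist":0,"hand":30},{"delta_pos":[-0.24,1,0],"twist":0,"hand":30},{"delta_pos":[-0.24,1,0],"twist":0,"hand":30},{"delta_pos":[-0.24,1,0],"twist":0,"hand":30},{"delta_pos":[-0.24,1,0],"twist":0,"hand":30},{"delta_pos":[-0.24,1,0],"twist":0,"hand":30},{"delta_pos":[-0.24,1,0],"twist":0,"hand":30}]'
python3 -m inch '[{"delta_pos":[-0.2,0.9,0],"twist":0,"hand":30},{"delta_pos":[0,0,-1],"twist":0,"hand":30},{"delta_pos":[0,0,0],"twist":0,"hand":30},{"delta_pos":[0,0,0],"twist":0,"hand":30}]'
```

```text
clock: 4.53
tool_pos: [0.5034, 0.0174, 0.1105]
ee_rot: [-3.116, -0.0, 0.021]
ft_force: [-0.1, 0.2, -0.5]
opening: 0.455
gripper_force: 60.3
clock: 5.52
tool_pos: [0.4614, 0.128, 0.1104]
ee_rot: [-3.018, 0.001, 0.2]
ft_force: [0.1, 0.7, -0.3]
opening: 0.449
gripper_force: 60.3
clock: 6.02
tool_pos: [0.4591, 0.1395, 0.0812]
ee_rot: [-3.008, 0.001, 0.219]
ft_force: [-0.0, -0.0, -0.5]
opening: 0.448
gripper_force: 60.3
```

```bash
python3 -c "
from h import *
s=manip.state();print({k:np.round(s[k],3) for k in('joint_positions','tool_pos','ee_rot','ft_force')})
c=shot('top');save(c['pixels'],'top1.png')"
```

```text
{'joint_positions': array([ 0.218, -0.084, -0.305,  1.351,  0.134,  3.141]), 'tool_pos': array([0.459, 0.14 , 0.081]), 'ee_rot': array([-3.008e+00,  1.000e-03,  2.190e-01]), 'ft_force': array([-0.021, -0.011, -0.51 ])}
```

View pics/top1.png

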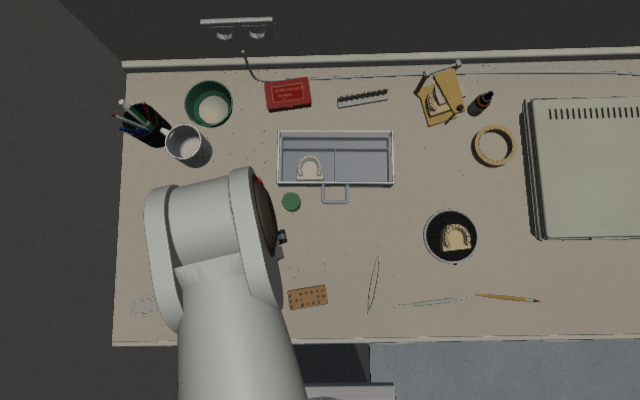

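Joint 6 hit its range: yaw = q1 − q6 + π, so yaw must stay above q1. That tilted the tool a few degrees. I'll turn positively to get away from the limit.

```bash
python3 -m inch '[{"delta_pos":[0,0,0.3],"twist":1,"hand":30},{"delta_pos":[0,0,0.3],"twist":1,"hand":30},{"delta_pos":[0,0,0],"twist":1,"hand":30},{"delta_pos":[0,0,0],"twist":1,"hand":30},{"delta_pos":[0,0,0],"twist":1,"hand":30},{"delta_pos":[0,0,0],"twist":1,"hand":30}]'
```

```text
clock: 6.82
tool_pos: [0.4595, 0.1394, 0.0995]
ee_rot: [-3.009, -0.0, 0.85]
ft_force: [0.1, 0.7, -0.8]
opening: 0.449
gripper_force: 60.3
```

A tilt of 7.6° (0.133 rad) has stuck, because rows only turn about world z. The tool axis leans towards heading yaw+90°. Turning to yaw ≈ q1+90° makes the lean point inward. Pushing gently past the outer reach should then swing the tip outward and cancel it.

```bash
python3 -m inch '[{"delta_pos":[0,0,1],"twist":1,"hand":30},{"delta_pos":[0,0,1],"twist":1,"hand":30},{"delta_pos":[0,0,1],"twist":1,"hand":30},{"delta_pos":[0,0,1],"twist":1,"hand":30},{"delta_pos":[0,0,1],"twist":1,"hand":30},{"delta_pos":[0.6,0.18,0.6],"twist":1,"hand":30},{"delta_pos":[0.9,0.27,0],"twist":1,"hand":30},{"delta_pos":[0.9,0.27,0],"twist":1,"hand":30}]'
python3 -m inch '[{"delta_pos":[0.9,0.27,0],"twist":1,"hand":30},{"delta_pos":[0.9,0.27,0],"twist":0.7,"hand":30},{"delta_pos":[0.6,0.18,0],"twist":0,"hand":30}]'
python3 -c "
from h import *
s=manip.state();print({k:np.round(s[k],3) for k in('joint_positions','tool_pos','ee_rot','ft_force')},np.hypot(*s['tool_pos'][:2]))"
```

```text
clock: 7.82
tool_pos: [0.532, 0.1612, 0.2679]
ee_rot: [-3.011, 0.001, 1.688]
ft_force: [0.9, -0.0, -0.4]
opening: 0.452
gripper_force: 60.3
clock: 8.2
tool_pos: [0.604, 0.183, 0.2668]
ee_rot: [-3.009, 0.001, 1.864]
ft_force: [0.1, 0.3, -0.2]
opening: 0.452
gripper_force: 60.4
{'joint_positions': array([ 2.950e-01,  4.650e-01,  6.870e-01,  1.925e+00, -1.000e-03,
        1.572e+00]), 'tool_pos': array([0.604, 0.183, 0.267]), 'ee_rot': array([-3.009e+00,  1.000e-03,  1.864e+00]), 'ft_force': array([ 0.141,  0.303, -0.165])} 0.6310751767481269
```

```bash
for i in 1 2; do :; done
python3 -m inch '[{"delta_pos":[0.5,0.15,0],"twist":0,"hand":30},{"delta_pos":[0.5,0.15,0],"twist":0,"hand":30},{"delta_pos":[0.5,0.15,0],"twist":0,"hand":30}]'
python3 -m inch '[{"delta_pos":[0.5,0.15,0],"twist":0,"hand":30},{"delta_pos":[0.5,0.15,0],"twist":0,"hand":30}]'
python3 -c "
from h import *
s=manip.state();print({k:np.round(s[k],3) for k in('joint_positions','tool_pos','ee_rot','ft_force')},np.hypot(*s['tool_pos'][:2]))"
```

```text
clock: 8.57
tool_pos: [0.6485, 0.1961, 0.2674]
ee_rot: [-3.01, 0.001, 1.863]
ft_force: [0.2, -0.1, -0.6]
opening: 0.449
gripper_force: 60.4
clock: 8.82
tool_pos: [0.6783, 0.2051, 0.2675]
ee_rot: [-3.01, 0.001, 1.863]
ft_force: [-0.1, -0.1, -0.2]
opening: 0.451
gripper_force: 60.4
{'joint_positions': array([ 2.940e-01,  7.830e-01,  1.165e+00,  2.085e+00, -1.000e-03,
        1.573e+00]), 'tool_pos': array([0.678, 0.205, 0.267]), 'ee_rot': array([-3.010e+00,  1.000e-03,  1.863e+00]), 'ft_force': array([-0.1 , -0.11, -0.18])} 0.7086125523226998
```

```bash
python3 -m inch '[{"delta_pos":[0.5,0.15,0],"twist":0,"hand":30}]'
python3 -m inch '[{"delta_pos":[0.5,0.15,0],"twist":0,"hand":30}]'
python3 -c "
from h import *
s=manip.state();print({k:np.round(s[k],3) for k in('joint_positions','tool_pos','ee_rot','ft_force')},np.hypot(*s['tool_pos'][:2]))"
```

```text
clock: 8.95
tool_pos: [0.6878, 0.2079, 0.2627]
ee_rot: [-3.012, 0.001, 1.863]
ft_force: [9.2, 2.9, 17.1]
opening: 0.455
gripper_force: 61.0
clock: 9.07
tool_pos: [0.6953, 0.2101, 0.2549]
ee_rot: [-3.019, 0.001, 1.863]
ft_force: [0.1, -0.1, -0.4]
opening: 0.449
gripper_force: 60.8
{'joint_positions': array([ 2.940e-01,  8.400e-01,  1.233e+00,  2.087e+00, -1.000e-03,
        1.573e+00]), 'tool_pos': array([0.695, 0.21 , 0.255]), 'ee_rot': array([-3.019e+00,  1.000e-03,  1.863e+00]), 'ft_force': array([ 0.111, -0.13 , -0.43 ])} 0.7263305573848039
```

It works: the roll is coming back. Continuing with slightly larger steps and an upward component.

```bash
python3 -m inch '[{"delta_pos":[0.5,0.15,0.3],"twist":0,"hand":30},{"delta_pos":[0.5,0.15,0.3],"twist":0,"hand":30}]'
python3 -m inch '[{"delta_pos":[0.5,0.15,0.5],"twist":0,"hand":30},{"delta_pos":[0.5,0.15,0.5],"twist":0,"hand":30}]'
python3 -c "
from h import *
s=manip.state();print({k:np.round(s[k],3) for k in('joint_positions','tool_pos','ee_rot','ft_force')},np.hypot(*s['tool_pos'][:2]))"
```

```text
clock: 9.32
tool_pos: [0.7031, 0.2125, 0.2615]
ee_rot: [-3.051, 0.001, 1.863]
ft_force: [0.6, 0.4, -0.8]
opening: 0.446
gripper_force: 60.8
clock: 9.57
tool_pos: [0.707, 0.2136, 0.2724]
ee_rot: [-3.08, 0.001, 1.863]
ft_force: [0.2, 1.3, -1.0]
opening: 0.446
gripper_force: 60.8
{'joint_positions': array([ 2.940e-01,  8.150e-01,  1.235e+00,  2.053e+00, -1.000e-03,
        1.573e+00]), 'tool_pos': array([0.707, 0.214, 0.272]), 'ee_rot': array([-3.080e+00,  1.000e-03,  1.863e+00]), 'ft_force': array([ 0.236,  1.319, -0.986])} 0.7385623809161991
```

Two such rows give about 0.03, and 0.0615 remains.

```bash
python3 -m inch '[{"delta_pos":[0.5,0.15,0.5],"twist":0,"hand":30},{"delta_pos":[0.5,0.15,0.5],"twist":0,"hand":30}]'
python3 -m inch '[{"delta_pos":[0.5,0.15,0.5],"twist":0,"hand":30}]'
```

```text
clock: 9.82
tool_pos: [0.7114, 0.2149, 0.2822]
ee_rot: [-3.108, 0.001, 1.863]
ft_force: [-0.8, 0.2, -0.6]
opening: 0.45
gripper_force: 60.8
clock: 9.95
tool_pos: [0.7137, 0.2156, 0.2872]
ee_rot: [-3.123, 0.001, 1.863]
ft_force: [0.7, 0.1, -0.6]
opening: 0.451
gripper_force: 60.8
```

```bash
python3 -m inch '[{"delta_pos":[0.5,0.15,0.5],"twist":0,"hand":30}]'
python3 -m inch '[{"delta_pos":[0,0,0],"twist":0,"hand":30}]'
```

```text
clock: 10.07
tool_pos: [0.7162, 0.2163, 0.2922]
ee_rot: [-3.138, 0.001, 1.863]
ft_force: [-0.2, 0.9, -0.7]
opening: 0.451
gripper_force: 60.8
clock: 10.2
tool_pos: [0.716, 0.2162, 0.2926]
ee_rot: [-3.138, 0.001, 1.863]
ft_force: [-0.2, 0.5, -1.6]
opening: 0.443
gripper_force: 60.8
```

Upright again, within 0.2°. Now to the tray.

```bash
python3 -m inch '[{"delta_pos":[-0.92,0.2,-0.2],"twist":0,"hand":30},{"delta_pos":[-0.92,0.2,-0.5],"twist":0,"hand":30},{"delta_pos":[-0.92,0.3,-0.6],"twist":0,"hand":30},{"delta_pos":[-0.92,0.3,-0.8],"twist":0,"hand":30},{"delta_pos":[-0.92,0.4,-0.8],"twist":0,"hand":30},{"delta_pos":[-0.92,0.4,-0.8],"twist":0,"hand":30},{"delta_pos":[-0.92,0.4,-0.8],"twist":0,"hand":30},{"delta_pos":[-0.92,0.4,-0.8],"twist":0,"hand":30}]'
python3 -m inch '[{"delta_pos":[-0.92,0.4,-0.6],"twist":0,"hand":30},{"delta_pos":[-0.92,0.4,-0.6],"twist":0,"hand":30},{"delta_pos":[0,0,0],"twist":0,"hand":30},{"delta_pos":[0,0,0],"twist":0,"hand":30}]'
python3 -c "
from h import *
c=shot('wrist');save(c['pixels'],'w2.png')"
```

```text
clock: 11.2
tool_pos: [0.4979, 0.2939, 0.1332]
ee_rot: [-3.137, 0.001, 1.863]
ft_force: [0.5, 0.1, -0.0]
opening: 0.449
gripper_force: 60.8
clock: 11.7
tool_pos: [0.4443, 0.3178, 0.0985]
ee_rot: [-3.138, 0.001, 1.863]
ft_force: [0.1, 0.7, -0.0]
opening: 0.452
gripper_force: 60.8
```

View pics/w2.png

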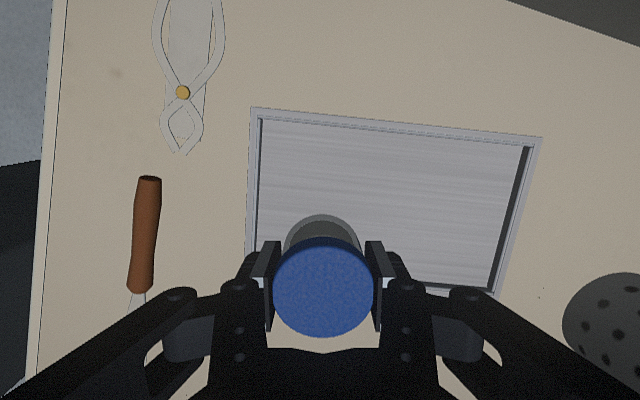

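The picture shows the blue jar upright between the pads, over the near half of the tray. Lowering it and letting go.

```bash
python3 -m inch '[{"delta_pos":[0,0,-0.8],"twist":0,"hand":30},{"delta_pos":[0,0,-0.7],"twist":0,"hand":30},{"delta_pos":[0,0,-0.6],"twist":0,"hand":30},{"delta_pos":[0,0,-0.36],"twist":0,"hand":30},{"delta_pos":[0,0,0],"twist":0,"hand":30},{"delta_pos":[0,0,0],"twist":0,"hand":30},{"delta_pos":[0,0,0],"twist":0,"hand":62},{"delta_pos":[0,0,0],"twist":0,"hand":62}]'
python3 -m inch '[{"delta_pos":[0,0,0],"twist":0,"hand":62},{"delta_pos":[0,0,0.6],"twist":0,"hand":62},{"delta_pos":[0,0,1],"twist":0,"hand":62},{"delta_pos":[0,0,1],"twist":0,"hand":62}]'
```

```text
clock: 12.75
tool_pos: [0.444, 0.3178, 0.0246]
ee_rot: [-3.137, 0.001, 1.863]
ft_force: [0.0, 0.3, -0.3]
opening: 0.725
gripper_force: 0.0
clock: 13.25
tool_pos: [0.4439, 0.3178, 0.1045]
ee_rot: [-3.138, 0.001, 1.863]
ft_force: [0.4, 0.5, 0.8]
opening: 0.721
gripper_force: 0.0
```

```bash
python3 -m inch '[{"delta_pos":[0.32,-0.71,0],"twist":1,"hand":62},{"delta_pos":[0.32,-0.71,0],"twist":1,"hand":62},{"delta_pos":[0.32,-0.71,0],"twist":1,"hand":62},{"delta_pos":[0.32,-0.71,0],"twist":1,"hand":62},{"delta_pos":[0.32,-0.71,0],"twist":1,"hand":62},{"delta_pos":[0.32,-0.71,0],"twist":1,"hand":62},{"delta_pos":[0.32,-0.71,0],"twist":1,"hand":62},{"delta_pos":[0.32,-0.71,0],"twist":1,"hand":62}]'
python3 -m inch '[{"delta_pos":[0.33,-0.71,0.1],"twist":1,"hand":62},{"delta_pos":[0.33,-0.71,0.1],"twist":1,"hand":62},{"delta_pos":[0.33,-0.71,0.1],"twist":1,"hand":62},{"delta_pos":[0.33,-0.71,0.1],"twist":1,"hand":62},{"delta_pos":[0,0,0],"twist":0,"hand":62},{"delta_pos":[0,0,0],"twist":0,"hand":62}]'
cat >> h.py <<'E'
from scipy.spatial.transform import Rotation as R
def wrist(name=None):
    s=manip.state(); T=np.eye(4);T[:3,:3]=R.from_euler('xyz',s['ee_rot']).as_matrix();T[:3,3]=s['tool_pos']
    c=shot('wrist'); 
    if name: save(c['pixels'],name)
    return s,c,cloud(c,T@c['hand_eye'])
E
python3 - <<'E'
from h import *
s,c,P=wrist('w3.png'); print(s['tool_pos'],s['ee_rot'],s['joint_positions'][5])
b=c['pixels'].astype(int); m=(b[...,1]>b[...,0]+25)&(P[...,2]>.038)&(P[...,2]<.055)
n,l,st,ce=cv2.connectedComponentsWithStats(m.astype(np.uint8))
for i in range(1,n):
    if st[i,4]>200:
        q=P[l==i]; print(ce[i],q.mean(0),cv2.minEnclosingCircle(q[:,:2].astype(np.float32)))
E
```

```text
clock: 14.25
tool_pos: [0.5212, 0.1467, 0.1038]
ee_rot: [-3.138, 0.002, 2.704]
ft_force: [0.8, -0.2, 0.2]
opening: 0.726
gripper_force: 0.0
clock: 15.0
tool_pos: [0.5602, 0.0625, 0.1149]
ee_rot: [-3.137, 0.002, 3.118]
ft_force: [-0.5, 0.2, 0.7]
opening: 0.722
gripper_force: 0.0
[0.56018876 0.0624538  0.11493832] [-3.13708874e+00  1.57784310e-03  3.11794147e+00] 0.1369796133686379
[323.47000331 214.71693735] [0.55836675 0.06246104 0.04713631] ((0.558928370475769, 0.062470342963933945), 0.020848112180829048)
```

```bash
python3 -m inch '[{"delta_pos":[-0.04,0,-0.8],"twist":0,"hand":62},{"delta_pos":[0,0,-0.8],"twist":0,"hand":62},{"delta_pos":[0,0,-0.8],"twist":0,"hand":62},{"delta_pos":[0,0,-0.7],"twist":0,"hand":62},{"delta_pos":[0,0,0],"twist":0,"hand":62},{"delta_pos":[0,0,0],"twist":0,"hand":62},{"delta_pos":[0,0,0],"twist":0,"hand":30},{"delta_pos":[0,0,0],"twist":0,"hand":30}]'
python3 -m inch '[{"delta_pos":[0,0,0],"twist":0,"hand":30},{"delta_pos":[0,0,0],"twist":0,"hand":30},{"delta_pos":[0,0,0],"twist":0,"hand":30}]'
```

```text
clock: 16.05
tool_pos: [0.5598, 0.0623, 0.0227]
ee_rot: [-3.137, 0.003, 3.12]
ft_force: [-0.3, 1.3, 6.4]
opening: 0.471
gripper_force: 59.8
clock: 16.42
tool_pos: [0.5598, 0.0623, 0.0227]
ee_rot: [-3.137, 0.003, 3.12]
ft_force: [-0.7, 0.7, 5.9]
opening: 0.473
gripper_force: 59.8
```

```bash
python3 -m inch '[{"delta_pos":[0,0,1],"twist":0,"hand":30},{"delta_pos":[0,0,1],"twist":0,"hand":30},{"delta_pos":[-0.1,0.9,0.6],"twist":0,"hand":30},{"delta_pos":[-0.1,0.9,0],"twist":0,"hand":30},{"delta_pos":[-0.1,0.9,0],"twist":0,"hand":30},{"delta_pos":[-0.1,0.9,0],"twist":0,"hand":30},{"delta_pos":[-0.1,0.9,0],"twist":0,"hand":30},{"delta_pos":[-0.1,0.9,0],"twist":0,"hand":30}]'
python3 -m inch '[{"delta_pos":[-0.1,0.9,0],"twist":0,"hand":30},{"delta_pos":[-0.1,0.9,0],"twist":0,"hand":30},{"delta_pos":[-0.1,0.9,0],"twist":0,"hand":30},{"delta_pos":[-0.1,0.9,0],"twist":0,"hand":30},{"delta_pos":[0,0,-0.8],"twist":0,"hand":30},{"delta_pos":[0,0,-0.7],"twist":0,"hand":30},{"delta_pos":[0,0,0],"twist":0,"hand":30},{"delta_pos":[0,0,0],"twist":0,"hand":30}]'
```

```text
clock: 17.42
tool_pos: [0.5409, 0.225, 0.0996]
ee_rot: [-3.137, 0.001, 3.119]
ft_force: [0.6, -0.1, -0.6]
opening: 0.473
gripper_force: 60.6
clock: 18.42
tool_pos: [0.5294, 0.3322, 0.0553]
ee_rot: [-3.137, 0.002, 3.119]
ft_force: [0.8, 0.5, -0.4]
opening: 0.475
gripper_force: 60.6
```

```bash
python3 -m inch '[{"delta_pos":[0,0,-0.6],"twist":0,"hand":30},{"delta_pos":[0,0,-0.4],"twist":0,"hand":30},{"delta_pos":[0,0,0],"twist":0,"hand":30},{"delta_pos":[0,0,0],"twist":0,"hand":62},{"delta_pos":[0,0,0],"twist":0,"hand":62},{"delta_pos":[0,0,0],"twist":0,"hand":62},{"delta_pos":[0,0,0.8],"twist":0,"hand":62},{"delta_pos":[0,0,1],"twist":0,"hand":62}]'
python3 -m inch '[{"delta_pos":[0.1,-0.98,1],"twist":-1,"hand":32},{"delta_pos":[0.1,-0.98,0],"twist":-1,"hand":32},{"delta_pos":[0.1,-0.98,0],"twist":-1,"hand":32},{"delta_pos":[0.1,-0.98,0],"twist":-1,"hand":32},{"delta_pos":[0.1,-0.98,0],"twist":-1,"hand":32},{"delta_pos":[0.1,-0.98,0],"twist":-1,"hand":32},{"delta_pos":[0.1,-0.98,0],"twist":-1,"hand":32},{"delta_pos":[0.1,-0.98,0],"twist":-1,"hand":32}]'
python3 -m inch '[{"delta_pos":[0.04,-0.98,0],"twist":-1,"hand":32},{"delta_pos":[0.04,-0.98,0],"twist":-1,"hand":32},{"delta_pos":[0.04,-0.98,0],"twist":-1,"hand":32},{"delta_pos":[0.04,-0.5,0],"twist":-1,"hand":32},{"delta_pos":[0,0,0],"twist":-1,"hand":32},{"delta_pos":[0,0,0],"twist":-1,"hand":32},{"delta_pos":[0,0,0],"twist":-1,"hand":32},{"delta_pos":[0,0,0],"twist":0,"hand":32}]'
python3 - <<'E'
from h import *
s,c,P=wrist('w4.png'); print(s['tool_pos'],s['ee_rot'])
E
```

```text
clock: 19.42
tool_pos: [0.5286, 0.3317, 0.0781]
ee_rot: [-3.136, -0.0, 3.12]
ft_force: [0.4, 0.4, -0.5]
opening: 0.725
gripper_force: 0.0
clock: 20.42
tool_pos: [0.5531, 0.0959, 0.1083]
ee_rot: [-3.137, 0.001, 2.278]
ft_force: [0.2, 0.3, 1.4]
opening: 0.375
gripper_force: 0.0
clock: 21.42
tool_pos: [0.5578, -0.0064, 0.1082]
ee_rot: [-3.137, 0.001, 1.549]
ft_force: [-1.1, 0.2, 0.0]
opening: 0.372
gripper_force: 0.0
[ 0.55783055 -0.00635792  0.10824934] [-3.13678621e+00  1.19522943e-03  1.54949071e+00]
```

View pics/w4.png

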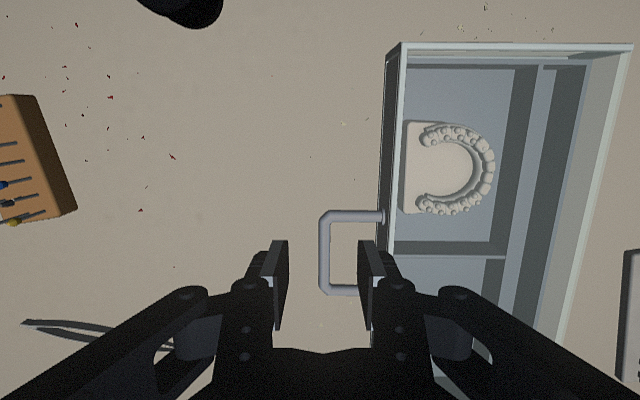

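The handle bar runs along u≈326, v 218–288 in this view, with the pads at u≈275 and 370. I'll measure it by depth.

Run:
```python
from h import *
c=load('wrist'); s=manip.state(); T=np.eye(4);T[:3,:3]=R.from_euler('xyz',s['ee_rot']).as_matrix();T[:3,3]=s['tool_pos']
P=cloud(c,T@c['hand_eye'])
w=np.zeros((400,640),bool);w[200:300,312:345]=1
q=P[w&(P[...,2]>.024)&(P[...,2]<.042)]; print(q[:,2].max(),cv2.minAreaRect(q[:,:2].astype(np.float32)))
w[:]=0;w[230:280,312:345]=1
q=P[w&(P[...,2]>.024)&(P[...,2]<.042)];print(len(q),q.mean(0),q.min(0),q.max(0))
for u in (326,326): print(P[220,u],P[288,u])
```

```text
0.036072758902861046 ((0.5622323751449585, -0.036461491137742996), (0.06299079209566116, 0.018559034913778305), 89.35128784179688)
581 [ 0.5571621  -0.03659285  0.03368165] [ 0.55273066 -0.05659197  0.02972656] [ 0.56109832 -0.01764434  0.03597463]
[ 0.55919242 -0.01062068  0.03494196] [ 0.55833457 -0.06151506  0.03437923]
[ 0.55919242 -0.01062068  0.03494196] [ 0.55833457 -0.06151506  0.03437923]
```

```bash
python3 -m inch '[{"delta_pos":[0,-1,0],"twist":0,"hand":32},{"delta_pos":[0,0,-0.8],"twist":0,"hand":32},{"delta_pos":[0,0,-0.8],"twist":0,"hand":32},{"delta_pos":[0,0,-0.7],"twist":0,"hand":32},{"delta_pos":[0,0,-0.5],"twist":0,"hand":32},{"delta_pos":[0,0,0],"twist":0,"hand":32},{"delta_pos":[0,0,0],"twist":0,"hand":2},{"delta_pos":[0,0,0],"twist":0,"hand":2}]'
python3 -m inch '[{"delta_pos":[0,0,0],"twist":0,"hand":2},{"delta_pos":[0,0,0],"twist":0,"hand":2},{"delta_pos":[0,0,0],"twist":0,"hand":2}]'
```

```text
clock: 22.48
tool_pos: [0.5577, -0.0363, 0.0254]
ee_rot: [-3.137, 0.001, 1.549]
ft_force: [-4.4, 0.5, 4.2]
opening: 0.067
gripper_force: 58.7
clock: 22.85
tool_pos: [0.5577, -0.0363, 0.0254]
ee_rot: [-3.137, 0.001, 1.549]
ft_force: [-4.7, 0.4, 5.3]
opening: 0.061
gripper_force: 58.7
```

```bash
python3 -m inch '[{"delta_pos":[-0.4,0.01,0],"twist":0,"hand":2},{"delta_pos":[-0.5,0.015,0],"twist":0,"hand":2},{"delta_pos":[-0.5,0.015,0],"twist":0,"hand":2},{"delta_pos":[-0.5,0.015,0],"twist":0,"hand":2},{"delta_pos":[-0.5,0.015,0],"twist":0,"hand":2},{"delta_pos":[-0.4,0.01,0],"twist":0,"hand":2},{"delta_pos":[-0.2,0,0],"twist":0,"hand":2},{"delta_pos":[0,0,0],"twist":0,"hand":2}]'
```

```text
clock: 23.85
tool_pos: [0.4677, -0.0337, 0.0253]
ee_rot: [-3.139, 0.001, 1.549]
ft_force: [-1.0, 1.1, 8.2]
opening: 0.064
gripper_force: 60.4
```

```bash
python3 -m inch '[{"delta_pos":[-0.06,0,0],"twist":0,"hand":2},{"delta_pos":[0,0,0],"twist":0,"hand":2}]'
python3 -m inch '[{"delta_pos":[0,0,0],"twist":0,"hand":32},{"delta_pos":[0,0,0],"twist":0,"hand":32},{"delta_pos":[0,0,0.8],"twist":0,"hand":32},{"delta_pos":[0,0,1],"twist":0,"hand":60},{"delta_pos":[0,0,1],"twist":0,"hand":60},{"delta_pos":[0,0,1],"twist":0,"hand":80}]'
python3 - <<'E'
from h import *
c=shot('top');save(cv2.resize(c['pixels'][100:300,100:500],None,fx=2,fy=2),'top2.png')
P=cloud(c)
for u,v in [(250,242),(250,245)]: pass
E
```

```text
clock: 24.1
tool_pos: [0.4676, -0.0337, 0.0254]
ee_rot: [-3.142, 0.001, 1.549]
ft_force: [7.6, 0.7, 1.5]
opening: 0.068
gripper_force: 59.8
clock: 24.85
tool_pos: [0.4654, -0.0339, 0.1389]
ee_rot: [-3.136, 0.001, 1.549]
ft_force: [0.2, -0.5, -0.4]
opening: 0.889
gripper_force: 0.0
```

View pics/top2.png

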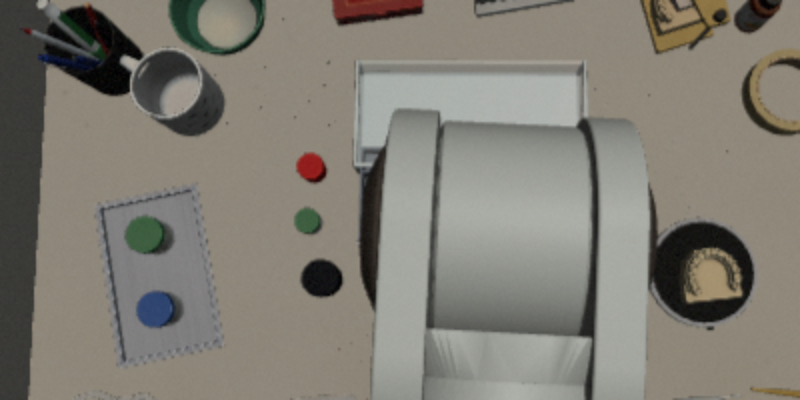

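The top view shows green (146,234) and blue (156,309) standing in the tray, and the pull ended at the stop. Next I go over the turntable.

```bash
python3 -m inch '[{"delta_pos":[0,-0.6,0.1],"twist":1,"hand":80},{"delta_pos":[0,-0.6,0.1],"twist":1,"hand":80},{"delta_pos":[0,-0.6,0.1],"twist":1,"hand":80},{"delta_pos":[0,-0.6,0.1],"twist":1,"hand":80},{"delta_pos":[0,-0.6,0.1],"twist":1,"hand":80},{"delta_pos":[0,-0.6,0.1],"twist":1,"hand":80},{"delta_pos":[0,-0.6,0.1],"twist":1,"hand":80},{"delta_pos":[0,-0.6,0.1],"twist":1,"hand":80}]'
python3 -m inch '[{"delta_pos":[0,-0.6,0],"twist":1,"hand":80},{"delta_pos":[0,-0.6,0],"twist":1,"hand":80},{"delta_pos":[0,-0.6,0],"twist":1,"hand":80},{"delta_pos":[0,-0.6,0],"twist":1,"hand":80},{"delta_pos":[0,-0.6,0],"twist":1,"hand":80},{"delta_pos":[0,-0.6,0],"twist":1,"hand":80},{"delta_pos":[0,0,0],"twist":1,"hand":80},{"delta_pos":[0,0,0],"twist":0,"hand":80}]'
python3 - <<'E'
from h import *
s,c,P=wrist('w5.png'); print(s['tool_pos'],s['ee_rot'])
m=(P[...,2]>.031)&(P[...,2]<.058)&(np.hypot(P[...,0]-.477,P[...,1]+.298)<.07)
q=P[m];print(m.sum(),'cast',cv2.minAreaRect(q[:,:2].astype(np.float32)))
m2=(P[...,2]>.035)&(P[...,2]<.041)&(np.hypot(P[...,0]-.477,P[...,1]+.298)<.07)
q=P[m2];print(m2.sum(),'base',cv2.minAreaRect(q[:,:2].astype(np.float32)),np.median(q[:,2]))
m3=(abs(P[...,2]-.025)<.003)&(np.hypot(P[...,0]-.477,P[...,1]+.298)<.07)
q=P[m3];print(m3.sum(),'tt',cv2.minEnclosingCircle(q[:,:2].astype(np.float32)),np.median(q[:,2]))
t=load('top')
c0=np.load('/tmp/top.npz')
P=cloud(dict(c0)); 
for zc,tol in((.039,.004),):
    m=(abs(P[...,2]-zc)<tol)&(np.hypot(P[...,0]-.477,P[...,1]+.298)<.065); q=P[m];print('top base',cv2.minAreaRect(q[:,:2].astype(np.float32)))
E
```

```text
clock: 25.9
tool_pos: [0.4655, -0.1784, 0.1619]
ee_rot: [-3.136, 0.0, 2.39]
ft_force: [-0.4, -0.4, 0.0]
opening: 0.933
gripper_force: 0.0
clock: 26.9
tool_pos: [0.4656, -0.2859, 0.1618]
ee_rot: [-3.137, 0.0, 3.119]
ft_force: [-0.1, 0.2, 0.1]
opening: 0.938
gripper_force: 0.0
[ 0.46559601 -0.28589141  0.16176243] [-3.13731718e+00  1.02374178e-04  3.11853786e+00]
4963 cast ((0.47212526202201843, -0.30091336369514465), (0.05786532908678055, 0.06347371637821198), 5.118875980377197)
2723 base ((0.466728150844574, -0.3015703856945038), (0.04633910953998566, 0.06325839459896088), 4.919785022735596) 0.0395237396998685
10454 tt ((0.47581133246421814, -0.29794907569885254), 0.06209314614534378) 0.02540069963078956
top base ((0.47405338287353516, -0.2988455891609192), (0.057114820927381516, 0.062191352248191833), 5.145539283752441)
```

View pics/w5.png

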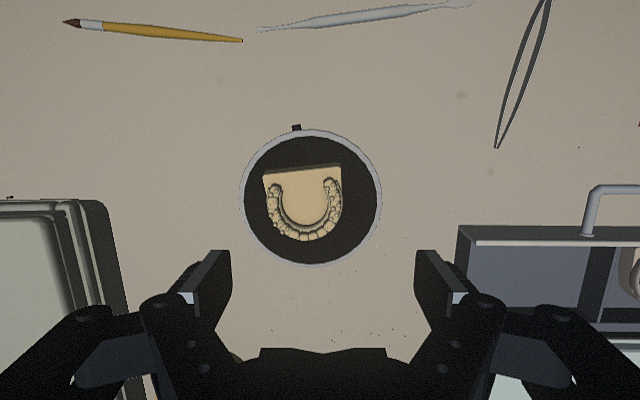

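The wrist view shows the yellow cast centred at about (303,203) on the turntable, heel towards the robot. Its yaw is about 5.1° and its centre (0.472, -0.301), with the turntable's centre at (0.4758, -0.298). Lining up and gripping the base.

```bash
python3 -m inch '[{"delta_pos":[0.05,-0.5,0],"twist":0.5,"hand":82},{"delta_pos":[0,0,-0.8],"twist":0.57,"hand":82},{"delta_pos":[0,0,-0.8],"twist":0,"hand":82},{"delta_pos":[0,0,-0.8],"twist":0,"hand":82},{"delta_pos":[0,0,-0.8],"twist":0,"hand":82},{"delta_pos":[0,0,-0.7],"twist":0,"hand":82},{"delta_pos":[0,0,-0.44],"twist":0,"hand":82},{"delta_pos":[0,0,0],"twist":0,"hand":82}]'
python3 -m inch '[{"delta_pos":[0,0,0],"twist":0,"hand":55},{"delta_pos":[0,0,0],"twist":0,"hand":55},{"delta_pos":[0,0,0],"twist":0,"hand":55},{"delta_pos":[0,0,0],"twist":0,"hand":55},{"delta_pos":[0,0,0],"twist":0,"hand":55}]'
```

```text
clock: 27.95
tool_pos: [0.4671, -0.3004, 0.0313]
ee_rot: [-3.138, -0.0, -3.052]
ft_force: [0.0, 0.2, 0.4]
opening: 0.959
gripper_force: 0.0
clock: 28.58
tool_pos: [0.4681, -0.3011, 0.0341]
ee_rot: [-3.136, 0.003, -3.052]
ft_force: [-2.9, 1.0, 7.9]
opening: 0.679
gripper_force: 62.3
```

```bash
python3 -m inch '[{"delta_pos":[0,0,0.4],"twist":0,"hand":55},{"delta_pos":[0,0,0.8],"twist":0,"hand":55},{"delta_pos":[0,0,0.8],"twist":0,"hand":55},{"delta_pos":[0,0,0],"twist":0,"hand":55}]'
python3 - <<'E'
from h import *
s,c,P=wrist('w6.png'); print(s['tool_pos'],s['ee_rot'])
E
```

```text
clock: 29.08
tool_pos: [0.4687, -0.3017, 0.0947]
ee_rot: [-3.134, 0.005, -3.052]
ft_force: [0.4, -0.6, -1.8]
opening: 0.674
gripper_force: 63.6
[ 0.46871793 -0.30166043  0.09467336] [-3.13415721  0.0045135  -3.05161937]
```

View pics/w6.png

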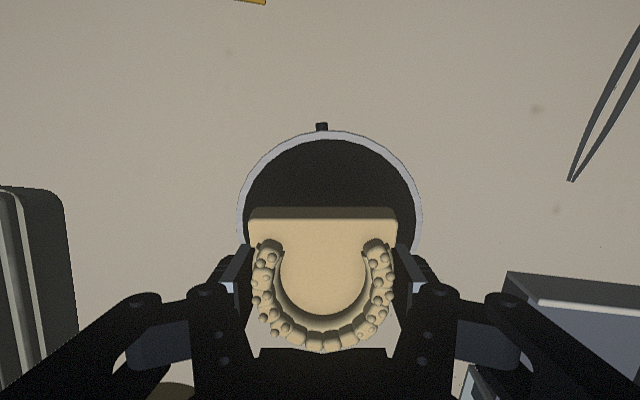

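The cast is held level, heel away from the pads, at (323,225) in view. Now over the right compartment at (0.551, -0.098), turning to the cabinet's yaw.

```bash
python3 -m inch '[{"delta_pos":[0.33,0.85,0],"twist":-0.14,"hand":55},{"delta_pos":[0.33,0.85,0],"twist":-0.14,"hand":55},{"delta_pos":[0.33,0.85,0],"twist":-0.14,"hand":55},{"delta_pos":[0.33,0.85,0],"twist":-0.14,"hand":55},{"delta_pos":[0.33,0.85,0],"twist":-0.14,"hand":55},{"delta_pos":[0.33,0.85,0],"twist":-0.14,"hand":55},{"delta_pos":[0.33,0.85,0],"twist":-0.13,"hand":55},{"delta_pos":[0.3,0.85,0],"twist":-0.13,"hand":55}]'
python3 -m inch '[{"delta_pos":[0,0,0],"twist":0,"hand":55},{"delta_pos":[0,0,0],"twist":0,"hand":55}]'
python3 - <<'E'
from h import *
s,c,P=wrist(); print(s['tool_pos'],s['ee_rot'])
# drawer walls: points at z ~.036..045
m=(P[...,2]>.033)&(P[...,2]<.048); q=P[m]; print(m.sum(),q.min(0),q.max(0))
f=(abs(P[...,2]-.008)<.003)&(P[...,0]>.48)&(P[...,0]<.60)
q=P[f];print('floor',f.sum(),np.percentile(q[:,0],[1,99]),np.percentile(q[:,1],[1,99]))
save(c['pixels'],'w7.png')
E
```

```text
clock: 30.12
tool_pos: [0.5456, -0.0959, 0.0907]
ee_rot: [-3.137, -0.0, 3.116]
ft_force: [0.3, -0.3, -1.0]
opening: 0.679
gripper_force: 63.6
clock: 30.38
tool_pos: [0.5454, -0.0971, 0.0913]
ee_rot: [-3.137, -0.0, 3.117]
ft_force: [-0.2, -0.1, -2.3]
opening: 0.68
gripper_force: 63.6
[ 0.54536375 -0.09714236  0.09127049] [-3.13675249e+00 -1.31394240e-04  3.11683646e+00]
12510 [ 0.46337037 -0.16374972  0.03300026] [0.65683865 0.09550802 0.04799931]
floor 16192 [0.50450024 0.5947528 ] [-0.16082505  0.08704147]
```

View pics/w7.png

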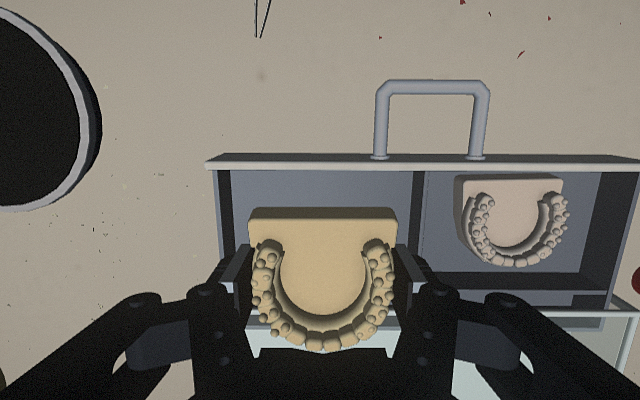

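Run:
```python
from h import *
c=load('wrist'); s=manip.state(); T=np.eye(4);T[:3,:3]=R.from_euler('xyz',s['ee_rot']).as_matrix();T[:3,3]=s['tool_pos']
P=cloud(c,T@c['hand_eye'])
for v in (204,208,212,216,220,230,260,300): print(v,P[v,323].round(4))
print('heel corners',P[224,252].round(4),P[224,394].round(4))
for v in (150,160,165,168,172,176,180,190): print('front',v,P[v,300].round(4))
for u in (205,212,218,224,230,236,405,412,418,424,430): print('side',u,P[190,u].round(4))
# pink
m=(P[...,2]>.017)&(P[...,2]<.042)&(P[...,1]>-.02)&(P[...,1]<.075)&(P[...,0]>.512)&(P[...,0]<.586)
v,u=np.nonzero(m); q=P[m];print(m.sum(),cv2.minAreaRect(q[:,:2].astype(np.float32)),u.min(),u.max(),v.min(),v.max())
```

```text
204 [ 0.5403 -0.0977  0.0094]
208 [ 0.5202 -0.0968  0.0851]
212 [ 0.5208 -0.0968  0.089 ]
216 [ 0.521  -0.0968  0.0941]
220 [ 0.5219 -0.0968  0.0966]
230 [ 0.5267 -0.0969  0.0954]
260 [ 0.4772 -0.095   0.2265]
300 [ 0.559  -0.0977  0.0971]
heel corners [ 0.5224 -0.1259  0.0983] [ 0.5243 -0.0674  0.0967]
front 150 [ 5.044e-01 -1.125e-01  2.000e-04]
front 160 [ 0.5053 -0.1097  0.0394]
front 165 [ 0.507  -0.1093  0.0467]
front 168 [ 0.5089 -0.1094  0.0453]
front 172 [ 0.5178 -0.1124  0.0095]
front 176 [ 0.5207 -0.1126  0.0085]
front 180 [ 0.5234 -0.1127  0.0088]
front 190 [ 0.5304 -0.113   0.0082]
side 205 [ 0.5305 -0.1802  0.0013]
side 212 [ 0.5305 -0.1751  0.0019]
side 218 [ 0.5228 -0.1597  0.0349]
side 224 [ 0.5254 -0.1595  0.0242]
side 230 [ 0.5284 -0.1595  0.0118]
side 236 [ 0.5294 -0.1565  0.0082]
side 405 [ 0.5319 -0.0422  0.0092]
side 412 [ 0.5316 -0.038   0.0108]
side 418 [ 0.5284 -0.0376  0.0236]
side 424 [ 0.5256 -0.0374  0.0354]
side 430 [ 0.5325 -0.0252  0.0084]
8493 ((0.5513177514076233, 0.021319789811968803), (0.0638890340924263, 0.05776672437787056), 89.59285736083984) 458 569 176 267
```

The held cast is centred at x≈0.5505 and the compartment at (0.550, -0.0985), so it fits. Pink lies at (0.551, 0.021). Lowering and releasing.

```bash
python3 -m inch '[{"delta_pos":[0,-0.04,-0.7],"twist":0,"hand":55},{"delta_pos":[0,0,-0.7],"twist":0,"hand":55},{"delta_pos":[0,0,-0.6],"twist":0,"hand":55},{"delta_pos":[0,0,-0.47],"twist":0,"hand":55},{"delta_pos":[0,0,0],"twist":0,"hand":55},{"delta_pos":[0,0,0],"twist":0,"hand":55}]'
python3 -m inch '[{"delta_pos":[0,0,0],"twist":0,"hand":74},{"delta_pos":[0,0,0],"twist":0,"hand":74},{"delta_pos":[0,0,0],"twist":0,"hand":74},{"delta_pos":[0,0,0.6],"twist":0,"hand":74},{"delta_pos":[0,0,0.8],"twist":0,"hand":74},{"delta_pos":[0,0,0.8],"twist":0,"hand":74},{"delta_pos":[0,0.3,0.8],"twist":0,"hand":74},{"delta_pos":[0,0.7,0],"twist":0,"hand":74}]'
python3 -m inch '[{"delta_pos":[0,0.75,0],"twist":0.1,"hand":80},{"delta_pos":[0,0.75,0],"twist":0.1,"hand":80},{"delta_pos":[0,0.75,0],"twist":0,"hand":80},{"delta_pos":[0,0.75,0],"twist":0,"hand":80},{"delta_pos":[0,0,0],"twist":0,"hand":80},{"delta_pos":[0,0,0],"twist":0,"hand":80}]'
python3 - <<'E'
from h import *
s,c,P=wrist('w8.png'); print(s['tool_pos'],s['ee_rot'])
m=(P[...,2]>.017)&(P[...,2]<.042)&(P[...,1]>-.02)&(P[...,1]<.075)&(P[...,0]>.512)&(P[...,0]<.586)
q=P[m];print(m.sum(),cv2.minAreaRect(q[:,:2].astype(np.float32)))
b=m&(P[...,2]<.024); q=P[b]; print(cv2.minAreaRect(q[:,:2].astype(np.float32)),np.median(q[:,2]))
E
```

```text
clock: 31.18
tool_pos: [0.5459, -0.0982, 0.018]
ee_rot: [-3.137, 0.001, 3.116]
ft_force: [0.1, -0.2, -0.9]
opening: 0.677
gripper_force: 63.6
clock: 32.17
tool_pos: [0.5472, -0.0684, 0.1117]
ee_rot: [-3.136, 0.006, 3.115]
ft_force: [-0.6, 0.4, -1.3]
opening: 0.868
gripper_force: 0.0
clock: 32.92
tool_pos: [0.546, 0.0215, 0.1088]
ee_rot: [-3.137, 0.002, 3.138]
ft_force: [0.7, -0.4, 0.7]
opening: 0.933
gripper_force: 0.0
[0.54604216 0.02153917 0.10875187] [-3.13661314e+00  1.94490255e-03  3.13766653e+00]
6512 ((0.5517703294754028, 0.021928934380412102), (0.06266225129365921, 0.05722404643893242), 89.38126373291016)
((0.5463327765464783, 0.021987654268741608), (0.06266225129365921, 0.046348340809345245), 89.38126373291016) 0.02248125473325574
```

View pics/w8.png

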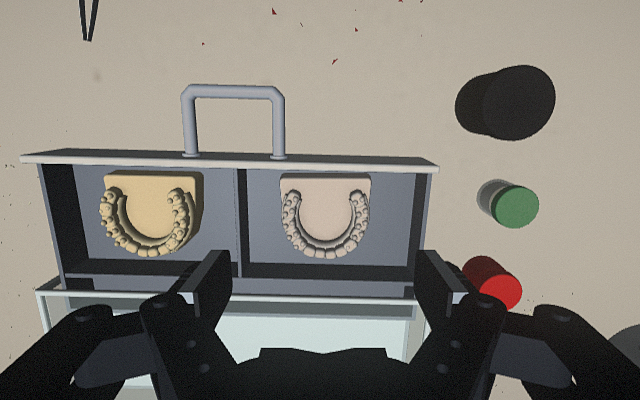

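Yellow now lies in the right compartment at about (150,215). Pink, at (325,215), measures (0.5518, 0.022), yaw about -0.6°. Gripping pink.

```bash
python3 -m inch '[{"delta_pos":[0.04,0.01,-0.6],"twist":-0.06,"hand":73},{"delta_pos":[0,0,-0.7],"twist":0,"hand":73},{"delta_pos":[0,0,-0.7],"twist":0,"hand":73},{"delta_pos":[0,0,-0.6],"twist":0,"hand":73},{"delta_pos":[0,0,-0.46],"twist":0,"hand":73},{"delta_pos":[0,0,0],"twist":0,"hand":73},{"delta_pos":[0,0,0],"twist":0,"hand":73}]'
python3 -m inch '[{"delta_pos":[0,0,0],"twist":0,"hand":55},{"delta_pos":[0,0,0],"twist":0,"hand":55},{"delta_pos":[0,0,0],"twist":0,"hand":55},{"delta_pos":[0,0,0],"twist":0,"hand":55},{"delta_pos":[0,0,0],"twist":0,"hand":55}]'
```

```text
clock: 33.85
tool_pos: [0.5474, 0.0222, 0.0168]
ee_rot: [-3.137, 0.002, 3.131]
ft_force: [-0.3, 0.0, -0.0]
opening: 0.854
gripper_force: 0.0
clock: 34.48
tool_pos: [0.5483, 0.0224, 0.0181]
ee_rot: [-3.137, 0.004, 3.131]
ft_force: [0.1, -0.4, 6.3]
opening: 0.672
gripper_force: 62.5
```

```bash
python3 -m inch '[{"delta_pos":[0,0,0.5],"twist":0,"hand":55},{"delta_pos":[0,0,0.8],"twist":0,"hand":55},{"delta_pos":[0,0,0.9],"twist":0,"hand":55},{"delta_pos":[0,0,0.8],"twist":0,"hand":55},{"delta_pos":[-0.23,-0.8,0],"twist":0,"hand":55},{"delta_pos":[-0.23,-0.9,0],"twist":0,"hand":55},{"delta_pos":[-0.23,-0.9,0],"twist":0,"hand":55},{"delta_pos":[-0.23,-0.9,0],"twist":0,"hand":55}]'
python3 -m inch '[{"delta_pos":[-0.23,-0.9,0],"twist":0,"hand":55},{"delta_pos":[-0.23,-0.9,0],"twist":0,"hand":55},{"delta_pos":[-0.23,-0.9,0],"twist":0,"hand":55},{"delta_pos":[-0.23,-0.9,0],"twist":0,"hand":55},{"delta_pos":[-0.23,-0.9,0],"twist":0,"hand":55},{"delta_pos":[-0.23,-0.9,0],"twist":0,"hand":55},{"delta_pos":[-0.23,-0.9,0],"twist":0,"hand":55},{"delta_pos":[0,-0.8,0],"twist":0,"hand":55}]'
python3 -m inch '[{"delta_pos":[0,0,0],"twist":0,"hand":55},{"delta_pos":[0,0,0],"twist":0,"hand":55}]'
python3 - <<'E'
from h import *
s,c,P=wrist(); print(s['tool_pos'],s['ee_rot'])
p=s['tool_pos']
m=(P[...,2]>p[2]-.012)&(P[...,2]<p[2]+.025)&(abs(P[...,0]-p[0])<.05)&(abs(P[...,1]-p[1])<.036)
v,u=np.nonzero(m); 
b=c['pixels'].astype(int); m&=b.sum(-1)>250
q=P[m];print('cast',m.sum(),cv2.minAreaRect(q[:,:2].astype(np.float32)))
for vv in (204,208,212,216,220,230): print(vv,P[vv,323].round(4))
m3=(abs(P[...,2]-.025)<.003)&(np.hypot(P[...,0]-.477,P[...,1]+.298)<.07)
q=P[m3];print(m3.sum(),'tt',cv2.minEnclosingCircle(q[:,:2].astype(np.float32)))
E
```

```text
clock: 35.48
tool_pos: [0.5193, -0.0836, 0.1073]
ee_rot: [-3.137, 0.002, 3.131]
ft_force: [0.3, 0.4, -1.1]
opening: 0.674
gripper_force: 63.0
clock: 36.48
tool_pos: [0.471, -0.2969, 0.1072]
ee_rot: [-3.136, 0.002, 3.131]
ft_force: [0.3, 0.9, -0.9]
opening: 0.672
gripper_force: 63.0
clock: 36.72
tool_pos: [0.4713, -0.2956, 0.1063]
ee_rot: [-3.137, 0.001, 3.131]
ft_force: [0.2, 0.0, -1.1]
opening: 0.669
gripper_force: 63.0
[ 0.47133521 -0.29558318  0.10632005] [-3.13714967e+00  1.09168131e-03  3.13116174e+00]
cast 14242 ((0.47504177689552307, -0.29562902450561523), (0.07061704993247986, 0.05568327009677887), 89.98506164550781)
204 [ 0.4659 -0.2959  0.0256]
208 [ 0.4467 -0.2954  0.098 ]
212 [ 0.4469 -0.2954  0.1033]
216 [ 0.4472 -0.2953  0.108 ]
220 [ 0.4481 -0.2953  0.1106]
230 [ 0.4524 -0.2954  0.1109]
12226 tt ((0.4754597246646881, -0.2978607714176178), 0.06190638616681099)
```

```bash
python3 -m inch '[{"delta_pos":[-0.03,-0.08,-0.7],"twist":0,"hand":55},{"delta_pos":[0,0,-0.7],"twist":0,"hand":55},{"delta_pos":[0,0,-0.6],"twist":0,"hand":55},{"delta_pos":[0,0,-0.38],"twist":0,"hand":55},{"delta_pos":[0,0,0],"twist":0,"hand":55},{"delta_pos":[0,0,0],"twist":0,"hand":55}]'
python3 -m inch '[{"delta_pos":[0,0,0],"twist":0,"hand":80},{"delta_pos":[0,0,0],"twist":0,"hand":80},{"delta_pos":[0,0,0],"twist":0,"hand":80},{"delta_pos":[0,0,0.6],"twist":0,"hand":80},{"delta_pos":[0,0,1],"twist":0,"hand":80},{"delta_pos":[0,0,1],"twist":0,"hand":80},{"delta_pos":[0,0,1],"twist":0,"hand":80},{"delta_pos":[0,0,0],"twist":0,"hand":80}]'
python3 - <<'E'
from h import *
s,c,P=wrist('w9.png'); print(s['tool_pos'],s['ee_rot'])
m=(P[...,2]>.031)&(P[...,2]<.058)&(np.hypot(P[...,0]-.477,P[...,1]+.298)<.07)
q=P[m];print(m.sum(),'cast',cv2.minAreaRect(q[:,:2].astype(np.float32)))
m3=(abs(P[...,2]-.025)<.003)&(np.hypot(P[...,0]-.477,P[...,1]+.298)<.07)
q=P[m3];print(m3.sum(),'tt',cv2.minEnclosingCircle(q[:,:2].astype(np.float32)))
E
```

```text
clock: 37.52
tool_pos: [0.4705, -0.2981, 0.0352]
ee_rot: [-3.137, 0.002, 3.131]
ft_force: [-1.1, 1.9, 3.2]
opening: 0.678
gripper_force: 63.7
clock: 38.52
tool_pos: [0.4714, -0.2989, 0.1467]
ee_rot: [-3.134, 0.006, 3.131]
ft_force: [-0.9, 0.0, -0.3]
opening: 0.938
gripper_force: 0.0
[ 0.47144104 -0.2989435   0.14670846] [-3.13394025  0.0058198   3.13118857]
5605 cast ((0.47442400455474854, -0.2984679639339447), (0.05683577433228493, 0.06233615800738335), 0.10234954953193665)
11806 tt ((0.47554323077201843, -0.2980886399745941), 0.061938654631376266)
```

Pink sits within about 1 mm of the turntable's centre. Now to the handle to shut the drawer.

```bash
python3 -m inch '[{"delta_pos":[0,0.59,0],"twist":-1,"hand":80},{"delta_pos":[0,0.59,0],"twist":-1,"hand":80},{"delta_pos":[0,0.59,0],"twist":-1,"hand":60},{"delta_pos":[0,0.59,0],"twist":-1,"hand":32},{"delta_pos":[0,0.59,0],"twist":-1,"hand":32},{"delta_pos":[0,0.59,0],"twist":-1,"hand":32},{"delta_pos":[0,0.59,0],"twist":-1,"hand":32},{"delta_pos":[0,0.59,0],"twist":-1,"hand":32}]'
python3 -m inch '[{"delta_pos":[0,0.59,0],"twist":-1,"hand":32},{"delta_pos":[0,0.59,0],"twist":-1,"hand":32},{"delta_pos":[0,0.59,0],"twist":-1,"hand":32},{"delta_pos":[0,0.59,0],"twist":-1,"hand":32},{"delta_pos":[0,0.59,-0.3],"twist":-1,"hand":32},{"delta_pos":[-0.06,0.59,-0.5],"twist":-1,"hand":32},{"delta_pos":[-0.06,0.59,-0.5],"twist":-1,"hand":32},{"delta_pos":[0,0,0],"twist":0,"hand":32}]'
python3 -m inch '[{"delta_pos":[0,0,0],"twist":-0.1,"hand":32}]'
```

```text
clock: 39.58
tool_pos: [0.4698, -0.1559, 0.1421]
ee_rot: [-3.136, 0.0, 2.29]
ft_force: [0.4, -1.4, -0.9]
opening: 0.374
gripper_force: 0.0
clock: 40.58
tool_pos: [0.4655, -0.0319, 0.1023]
ee_rot: [-3.134, 0.001, 1.562]
ft_force: [-0.1, 0.3, -0.7]
opening: 0.371
gripper_force: 0.0
clock: 40.7
tool_pos: [0.4667, -0.033, 0.104]
ee_rot: [-3.137, 0.001, 1.552]
ft_force: [-0.2, -0.1, 0.8]
opening: 0.37
gripper_force: 0.0
```

```bash
python3 -m inch '[{"delta_pos":[0.03,-0.02,-0.8],"twist":0,"hand":32},{"delta_pos":[0,0,-0.8],"twist":0,"hand":32},{"delta_pos":[0,0,-0.6],"twist":0,"hand":32},{"delta_pos":[0,0,-0.42],"twist":0,"hand":32},{"delta_pos":[0,0,0],"twist":0,"hand":32},{"delta_pos":[0,0,0],"twist":0,"hand":2},{"delta_pos":[0,0,0],"twist":0,"hand":2},{"delta_pos":[0,0,0],"twist":0,"hand":2}]'
python3 -m inch '[{"delta_pos":[0,0,0],"twist":0,"hand":2},{"delta_pos":[0.3,-0.01,0],"twist":0,"hand":2},{"delta_pos":[0.4,-0.01,0],"twist":0,"hand":2},{"delta_pos":[0.5,-0.015,0],"twist":0,"hand":2},{"delta_pos":[0.5,-0.015,0],"twist":0,"hand":2},{"delta_pos":[0.5,-0.015,0],"twist":0,"hand":2},{"delta_pos":[0.4,-0.01,0],"twist":0,"hand":2},{"delta_pos":[0.3,-0.005,0],"twist":0,"hand":2}]'
python3 -m inch '[{"delta_pos":[0.1,0,0],"twist":0,"hand":2},{"delta_pos":[0,0,0],"twist":0,"hand":2}]'
```

```text
clock: 41.7
tool_pos: [0.4682, -0.0333, 0.0262]
ee_rot: [-3.139, 0.001, 1.55]
ft_force: [-0.9, -0.2, 5.0]
opening: 0.06
gripper_force: 58.9
clock: 42.7
tool_pos: [0.5554, -0.0359, 0.0261]
ee_rot: [-3.138, 0.002, 1.55]
ft_force: [-2.2, -1.2, 7.7]
opening: 0.066
gripper_force: 59.4
clock: 42.95
tool_pos: [0.5577, -0.0359, 0.0261]
ee_rot: [-3.137, 0.002, 1.55]
ft_force: [-3.5, -1.0, 9.1]
opening: 0.065
gripper_force: 59.5
```

```bash
python3 -m inch '[{"delta_pos":[0.07,0,0],"twist":0,"hand":2},{"delta_pos":[0,0,0],"twist":0,"hand":2}]'
python3 -m inch '[{"delta_pos":[0.04,0,0],"twist":0,"hand":2},{"delta_pos":[0,0,0],"twist":0,"hand":2}]'
```

```text
clock: 43.2
tool_pos: [0.5578, -0.0359, 0.0261]
ee_rot: [-3.133, 0.002, 1.55]
ft_force: [-15.0, -1.1, 15.5]
opening: 0.064
gripper_force: 60.3
clock: 43.45
tool_pos: [0.5579, -0.0359, 0.026]
ee_rot: [-3.131, 0.002, 1.55]
ft_force: [-19.8, -1.0, 19.7]
opening: 0.066
gripper_force: 60.8
```

The drawer is hard against its stop. I'll ease off, release, rise and go back to the tray for the green jar.

```bash
python3 -m inch '[{"delta_pos":[-0.09,0,0],"twist":0,"hand":2},{"delta_pos":[0,0,0],"twist":0,"hand":32},{"delta_pos":[0,0,0],"twist":0,"hand":32},{"delta_pos":[0,0,0],"twist":0,"hand":32},{"delta_pos":[0,0,0.7],"twist":0,"hand":32},{"delta_pos":[0,0,1],"twist":0,"hand":32},{"delta_pos":[0,0,1],"twist":0,"hand":32},{"delta_pos":[0,0.6,0.3],"twist":1,"hand":62}]'
python3 -m inch '[{"delta_pos":[-0.07,0.86,0],"twist":1,"hand":62},{"delta_pos":[-0.07,0.86,0],"twist":1,"hand":62},{"delta_pos":[-0.07,0.86,0],"twist":1,"hand":62},{"delta_pos":[-0.07,0.86,0],"twist":1,"hand":62},{"delta_pos":[-0.07,0.86,0],"twist":1,"hand":62},{"delta_pos":[-0.07,0.86,0],"twist":1,"hand":62},{"delta_pos":[-0.07,0.86,0],"twist":1,"hand":62},{"delta_pos":[-0.07,0.86,0],"twist":1,"hand":62}]'
python3 -m inch '[{"delta_pos":[-0.07,0.86,0],"twist":1,"hand":62},{"delta_pos":[-0.07,0.86,0],"twist":1,"hand":62},{"delta_pos":[-0.07,0.86,0],"twist":1,"hand":62},{"delta_pos":[-0.07,0.86,0],"twist":1,"hand":62},{"delta_pos":[-0.07,0.86,0],"twist":1,"hand":62},{"delta_pos":[-0.05,0.5,0],"twist":1,"hand":62},{"delta_pos":[0,0,0],"twist":0,"hand":62},{"delta_pos":[0,0,0],"twist":0,"hand":62}]'
python3 - <<'E'
from h import *
s,c,P=wrist(); print(s['tool_pos'],s['ee_rot'])
b=c['pixels'].astype(int); m=(b[...,1]>b[...,0]+25)&(P[...,2]>.038)&(P[...,2]<.06)
n,l,st,ce=cv2.connectedComponentsWithStats(m.astype(np.uint8))
for i in range(1,n):
    if st[i,4]>200:
        q=P[l==i]; print(ce[i],q.mean(0),cv2.minEnclosingCircle(q[:,:2].astype(np.float32)))
c=shot('top');save(cv2.resize(c['pixels'][100:300,230:500],None,fx=2.8,fy=2.8),'top3.png')
E
```

```text
clock: 44.45
tool_pos: [0.5591, -0.0182, 0.1173]
ee_rot: [-3.14, 0.002, 1.655]
ft_force: [-0.2, -0.4, -0.8]
opening: 0.574
gripper_force: 0.0
clock: 45.45
tool_pos: [0.5413, 0.1896, 0.115]
ee_rot: [-3.137, 0.001, 2.496]
ft_force: [0.3, -0.5, 1.1]
opening: 0.73
gripper_force: 0.0
clock: 46.45
tool_pos: [0.5294, 0.3322, 0.115]
ee_rot: [-3.136, 0.001, 3.118]
ft_force: [0.2, 0.5, -0.8]
opening: 0.726
gripper_force: 0.0
[0.52938163 0.33223077 0.11502108] [-3.13646462e+00  8.91884203e-04  3.11834684e+00]
[276.50420168  92.40336134] [0.45193141 0.30651677 0.04704324] ((0.44970518350601196, 0.3072773218154907), 0.011990024708211422)
[321.24158222 216.22654462] [0.52786784 0.3307747  0.04913633] ((0.5285689234733582, 0.33057838678359985), 0.020796874538064003)
```

View pics/top3.png

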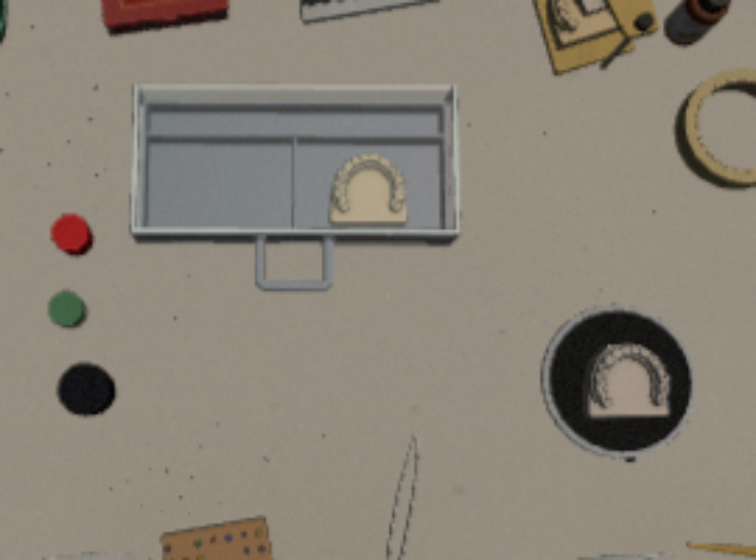

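The drawer is shut with its front flush, yellow is seen in the right compartment at (368,190) and pink stands on the turntable at (629,380). Gripping the green jar.

```bash
python3 -m inch '[{"delta_pos":[-0.02,-0.05,-0.8],"twist":0,"hand":62},{"delta_pos":[0,0,-0.8],"twist":0,"hand":62},{"delta_pos":[0,0,-0.8],"twist":0,"hand":62},{"delta_pos":[0,0,-0.6],"twist":0,"hand":62},{"delta_pos":[0,0,0],"twist":0,"hand":62},{"delta_pos":[0,0,0],"twist":0,"hand":30},{"delta_pos":[0,0,0],"twist":0,"hand":30},{"delta_pos":[0,0,0],"twist":0,"hand":30}]'
python3 -m inch '[{"delta_pos":[0,0,0],"twist":0,"hand":30},{"delta_pos":[0,0,0],"twist":0,"hand":30}]'
python3 -m inch '[{"delta_pos":[0,0,0.8],"twist":0,"hand":30},{"delta_pos":[0,0,1],"twist":0,"hand":30},{"delta_pos":[0.1,-0.9,0.8],"twist":0,"hand":30},{"delta_pos":[0.1,-0.9,0],"twist":0,"hand":30},{"delta_pos":[0.1,-0.9,0],"twist":0,"hand":30},{"delta_pos":[0.1,-0.9,0],"twist":0,"hand":30},{"delta_pos":[0.1,-0.9,0],"twist":0,"hand":30},{"delta_pos":[0.1,-0.9,0],"twist":0,"hand":30}]'
python3 -m inch '[{"delta_pos":[0.1,-0.9,0],"twist":0,"hand":30},{"delta_pos":[0.1,-0.9,0],"twist":0,"hand":30},{"delta_pos":[0.1,-0.9,0],"twist":0,"hand":30},{"delta_pos":[0.1,-0.85,0],"twist":0,"hand":30},{"delta_pos":[0,0,-0.8],"twist":0,"hand":30},{"delta_pos":[0,0,-0.6],"twist":0,"hand":30},{"delta_pos":[0,0,0],"twist":0,"hand":30},{"delta_pos":[0,0,0],"twist":0,"hand":30}]'
```

```text
clock: 47.55
tool_pos: [0.5295, 0.3316, 0.0266]
ee_rot: [-3.138, 0.003, 3.121]
ft_force: [-0.4, -1.1, 6.5]
opening: 0.477
gripper_force: 60.6
clock: 47.8
tool_pos: [0.5295, 0.3315, 0.0266]
ee_rot: [-3.138, 0.003, 3.121]
ft_force: [0.3, -1.6, 5.9]
opening: 0.468
gripper_force: 60.6
clock: 48.8
tool_pos: [0.5468, 0.1684, 0.1033]
ee_rot: [-3.137, 0.001, 3.121]
ft_force: [0.3, -0.1, -1.7]
opening: 0.471
gripper_force: 60.6
clock: 49.8
tool_pos: [0.559, 0.0631, 0.0618]
ee_rot: [-3.137, 0.002, 3.121]
ft_force: [-0.7, 1.1, -0.9]
opening: 0.474
gripper_force: 60.6
```

```bash
python3 -m inch '[{"delta_pos":[0.03,-0.03,-0.6],"twist":0,"hand":30},{"delta_pos":[0,0,-0.4],"twist":0,"hand":30},{"delta_pos":[0,0,-0.23],"twist":0,"hand":30},{"delta_pos":[0,0,0],"twist":0,"hand":30},{"delta_pos":[0,0,0],"twist":0,"hand":30}]'
python3 -m inch '[{"delta_pos":[0,0,0],"twist":0,"hand":62},{"delta_pos":[0,0,0],"twist":0,"hand":62},{"delta_pos":[0,0,0],"twist":0,"hand":62},{"delta_pos":[0,0,0.8],"twist":0,"hand":62},{"delta_pos":[0,0,1],"twist":0,"hand":62},{"delta_pos":[0,0,1],"twist":0,"hand":62},{"delta_pos":[0,0,0.2],"twist":0,"hand":62},{"delta_pos":[0,0,0],"twist":0,"hand":62}]'
python3 - <<'E'
from h import *
s,c,P=wrist(); print(s['tool_pos'],s['ee_rot'])
b=c['pixels'].astype(int); m=(b[...,1]>b[...,0]+25)&(P[...,2]>.038)&(P[...,2]<.055)
n,l,st,ce=cv2.connectedComponentsWithStats(m.astype(np.uint8))
for i in range(1,n):
    if st[i,4]>200:
        q=P[l==i]; print(ce[i],q.mean(0),cv2.minEnclosingCircle(q[:,:2].astype(np.float32)))
E
```

```text
clock: 50.42
tool_pos: [0.5599, 0.0618, 0.0246]
ee_rot: [-3.137, 0.002, 3.121]
ft_force: [0.2, 0.1, 4.6]
opening: 0.469
gripper_force: 60.8
clock: 51.42
tool_pos: [0.5597, 0.0618, 0.1139]
ee_rot: [-3.137, 0.001, 3.121]
ft_force: [-0.2, -1.6, 0.4]
opening: 0.727
gripper_force: 0.0
[0.55966201 0.06182409 0.11388844] [-3.13681938e+00  1.12738833e-03  3.12073389e+00]
[322.3761498  216.04303548] [0.55833103 0.06110594 0.04717722] ((0.5589396953582764, 0.0610610693693161), 0.020717525854706764)
```

The green jar is back within 1.5 mm. Now blue.

```bash
python3 -m inch '[{"delta_pos":[-0.43,0.95,0],"twist":0,"hand":62},{"delta_pos":[-0.43,0.95,0],"twist":0,"hand":62},{"delta_pos":[-0.43,0.95,0],"twist":0,"hand":62},{"delta_pos":[-0.43,0.95,0],"twist":0,"hand":62},{"delta_pos":[-0.43,0.95,0],"twist":0,"hand":62},{"delta_pos":[-0.43,0.95,0],"twist":0,"hand":62},{"delta_pos":[-0.43,0.95,0],"twist":0,"hand":62},{"delta_pos":[-0.43,0.95,0],"twist":0,"hand":62}]'
python3 -m inch '[{"delta_pos":[-0.43,0.95,0],"twist":0,"hand":62},{"delta_pos":[0,0,0],"twist":0,"hand":62},{"delta_pos":[0,0,0],"twist":0,"hand":62}]'
python3 - <<'E'
from h import *
s,c,P=wrist(); print(s['tool_pos'],s['ee_rot'])
b=c['pixels'].astype(int); m=(b[...,2]>b[...,0]+40)&(P[...,2]>.038)&(P[...,2]<.056)
q=P[m]; print(m.sum(),q.mean(0),cv2.minEnclosingCircle(q[:,:2].astype(np.float32)))
E
```

```text
clock: 52.48
tool_pos: [0.4554, 0.2904, 0.1127]
ee_rot: [-3.136, -0.001, 3.121]
ft_force: [-0.5, 0.2, -0.1]
opening: 0.724
gripper_force: 0.0
clock: 52.85
tool_pos: [0.4433, 0.3178, 0.1133]
ee_rot: [-3.136, -0.0, 3.121]
ft_force: [-0.0, -0.7, -0.2]
opening: 0.722
gripper_force: 0.0
[0.44328907 0.31777976 0.11326043] [-3.13565758e+00 -4.15488690e-06  3.12095029e+00]
2779 [0.44401582 0.31672355 0.04712065] ((0.4445660710334778, 0.316851943731308), 0.019912520423531532)
```

```bash
python3 -m inch '[{"delta_pos":[0.04,-0.03,-0.8],"twist":0,"hand":62},{"delta_pos":[0,0,-0.8],"twist":0,"hand":62},{"delta_pos":[0,0,-0.8],"twist":0,"hand":62},{"delta_pos":[0,0,-0.54],"twist":0,"hand":62},{"delta_pos":[0,0,0],"twist":0,"hand":62},{"delta_pos":[0,0,0],"twist":0,"hand":30},{"delta_pos":[0,0,0],"twist":0,"hand":30},{"delta_pos":[0,0,0],"twist":0,"hand":30}]'
python3 -m inch '[{"delta_pos":[0,0,0],"twist":0,"hand":30},{"delta_pos":[0,0,0],"twist":0,"hand":30}]'
python3 -m inch '[{"delta_pos":[0,0,0.8],"twist":0,"hand":30},{"delta_pos":[0,0,1],"twist":0,"hand":30},{"delta_pos":[0,0,1],"twist":0,"hand":30},{"delta_pos":[0.2,-0.9,0.2],"twist":0,"hand":30},{"delta_pos":[0.2,-0.9,0],"twist":0,"hand":30},{"delta_pos":[0.2,-0.9,0],"twist":0,"hand":30},{"delta_pos":[0.2,-0.9,0],"twist":0,"hand":30},{"delta_pos":[0.2,-0.9,0],"twist":0,"hand":30}]'
python3 -m inch '[{"delta_pos":[0.2,-0.9,0],"twist":0,"hand":30},{"delta_pos":[0.2,-0.9,0],"twist":0,"hand":30},{"delta_pos":[0.2,-0.9,0],"twist":0,"hand":30},{"delta_pos":[0.2,-0.9,0],"twist":0,"hand":30},{"delta_pos":[0.2,-0.9,0],"twist":0,"hand":30},{"delta_pos":[0.2,-0.9,0],"twist":0,"hand":30},{"delta_pos":[0.2,-0.9,0],"twist":0,"hand":30},{"delta_pos":[0.2,-0.9,0],"twist":0,"hand":30}]'
python3 -m inch '[{"delta_pos":[0.2,-0.9,0],"twist":0,"hand":30},{"delta_pos":[0.2,-0.9,0],"twist":0,"hand":30},{"delta_pos":[0.2,-0.9,0],"twist":0,"hand":30},{"delta_pos":[0.2,-0.9,0],"twist":0,"hand":30},{"delta_pos":[0,0,-0.8],"twist":0,"hand":30},{"delta_pos":[0,0,-0.8],"twist":0,"hand":30},{"delta_pos":[0,0,0],"twist":0,"hand":30},{"delta_pos":[0,0,0],"twist":0,"hand":30}]'
```

```text
clock: 53.9
tool_pos: [0.4454, 0.3177, 0.0274]
ee_rot: [-3.138, 0.003, 3.121]
ft_force: [-0.4, -2.1, 7.2]
opening: 0.451
gripper_force: 60.0
clock: 54.15
tool_pos: [0.4454, 0.3177, 0.0274]
ee_rot: [-3.138, 0.003, 3.121]
ft_force: [-0.4, -2.8, 5.9]
opening: 0.447
gripper_force: 60.0
clock: 55.15
tool_pos: [0.475, 0.1817, 0.1164]
ee_rot: [-3.137, 0.002, 3.121]
ft_force: [0.2, -0.0, -1.6]
opening: 0.45
gripper_force: 60.3
clock: 56.15
tool_pos: [0.523, -0.0344, 0.1164]
ee_rot: [-3.137, 0.002, 3.121]
ft_force: [0.8, -0.8, -0.7]
opening: 0.449
gripper_force: 60.3
clock: 57.15
tool_pos: [0.5472, -0.1416, 0.0692]
ee_rot: [-3.137, 0.002, 3.121]
ft_force: [0.6, 0.7, -1.4]
opening: 0.446
gripper_force: 60.3
```

```bash
python3 -m inch '[{"delta_pos":[0,0.38,0],"twist":0,"hand":30},{"delta_pos":[0,0,-0.6],"twist":0,"hand":30},{"delta_pos":[0,0,-0.5],"twist":0,"hand":30},{"delta_pos":[0,0,-0.35],"twist":0,"hand":30},{"delta_pos":[0,0,0],"twist":0,"hand":30},{"delta_pos":[0,0,0],"twist":0,"hand":30}]'
python3 -m inch '[{"delta_pos":[0,0,0],"twist":0,"hand":62},{"delta_pos":[0,0,0],"twist":0,"hand":62},{"delta_pos":[0,0,0],"twist":0,"hand":62},{"delta_pos":[0,0,0.8],"twist":0,"hand":62},{"delta_pos":[0,0,1],"twist":0,"hand":62},{"delta_pos":[0,0,1],"twist":0,"hand":62},{"delta_pos":[0,0,1],"twist":0,"hand":62},{"delta_pos":[-0.9,-0.4,0.5],"twist":0,"hand":62}]'
python3 -m inch '[{"delta_pos":[-0.9,-0.9,0.5],"twist":0,"hand":62},{"delta_pos":[-0.9,-0.9,0.5],"twist":0,"hand":62},{"delta_pos":[-0.9,-0.9,0.5],"twist":0,"hand":62},{"delta_pos":[-0.9,-0.9,0],"twist":0,"hand":62},{"delta_pos":[-0.9,-0.9,0],"twist":0,"hand":62},{"delta_pos":[-0.9,-0.9,0],"twist":0,"hand":62},{"delta_pos":[-0.5,-0.9,0],"twist":0,"hand":62},{"delta_pos":[-0.3,-0.9,0],"twist":0,"hand":62}]'
python3 -m inch '[{"delta_pos":[-0.3,-0.9,0],"twist":0,"hand":62},{"delta_pos":[-0.3,-0.9,0],"twist":0,"hand":62},{"delta_pos":[-0.3,-0.9,0],"twist":0,"hand":62},{"delta_pos":[-0.3,-0.9,0],"twist":0,"hand":62},{"delta_pos":[0,0,0],"twist":0,"hand":62},{"delta_pos":[0,0,0],"twist":0,"hand":62}]'
python3 - <<'E'
from h import *
c=shot('top');P=cloud(c);save(cv2.resize(c['pixels'][100:300,130:500],None,fx=2,fy=2),'top4.png')
def lid(u,v,r=12):
    w=np.zeros((400,640),bool); w[v-r:v+r,u-r:u+r]=1
    q=P[w&(P[...,2]>.02)]; zt=np.median(q[:,2]); q=q[abs(q[:,2]-zt)<.006]
    print(len(q),zt.round(4),q.mean(0)[:2].round(4),cv2.minEnclosingCircle(q[:,:2].astype(np.float32)))
lid(291,202);lid(376,206)
E
```

```text
clock: 57.9
tool_pos: [0.5469, -0.1308, 0.0247]
ee_rot: [-3.136, 0.002, 3.12]
ft_force: [-0.4, -3.1, 4.5]
opening: 0.444
gripper_force: 61.1
clock: 58.9
tool_pos: [0.5207, -0.1419, 0.1549]
ee_rot: [-3.137, 0.003, 3.122]
ft_force: [-0.5, -0.0, 0.3]
opening: 0.724
gripper_force: 0.0
clock: 59.9
tool_pos: [0.333, -0.359, 0.1987]
ee_rot: [-3.137, 0.002, 3.12]
ft_force: [-0.1, 0.7, -0.1]
opening: 0.727
gripper_force: 0.0
clock: 60.65
tool_pos: [0.2978, -0.4657, 0.1984]
ee_rot: [-3.137, 0.001, 3.121]
ft_force: [0.6, -0.1, -0.5]
opening: 0.728
gripper_force: 0.0
272 0.0465 [0.5605 0.0621] ((0.5606188178062439, 0.06257444620132446), 0.02114838920533657)
250 0.0445 [ 0.5476 -0.1281] ((0.5481606721878052, -0.12822870910167694), 0.02022155560553074)
```

View pics/top4.png

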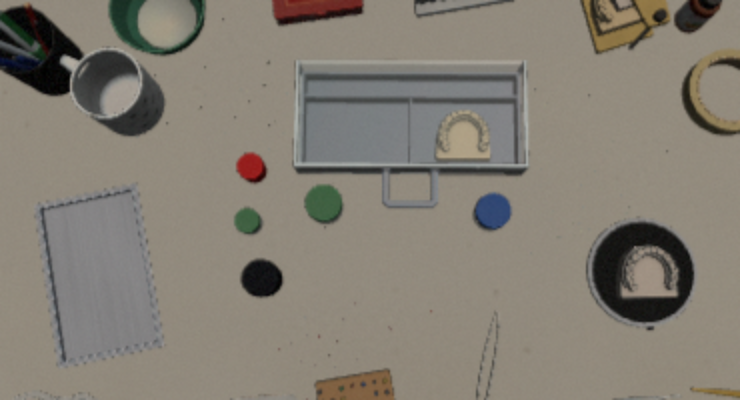

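The last picture shows everything in place. Green (323,203) and blue (493,211) are each within 2 mm of where they started. The drawer is shut with yellow at (463,137), pink is on the turntable (648,270), and the arm is clear.

```bash
python3 -c "
from bench import manip
print(manip.hand_in())"
```

```text
the job is handed in; nothing more can be done
None
```

The job is done and handed in at about 61 s: yellow cast in the shut drawer's right compartment, pink centred on the turntable, both jars upright within 2 mm of their starting spots; the blue jar leaned about 7.6° for a few seconds on the way to the tray, when joint 6 hit its limit.

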